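Weigh out the full boxes and start the stapling batch

TASK

Some of the closed boxes on the bench are full and some are empty, which only lifting them will tell: put every full one in the metal feed tray with the loop handles and every empty one in the wooden return crate, each resting on the floor, none stacked. Also turn the batch selector so that its pointer is at the mark with as many dots as there are full boxes. Once the boxes are sorted and the selector is set, twist the start knob clockwise all the way to its stop and let it spring back. Leave the small tin and the flat pack of brads where they are.

Things in the scene. Friction and masses are not known exactly. Their poses are not given: they have to be found in the camera images.
- box_1: closed wooden box with a glued-on grey lid, 60 mm (its x) by 46 mm (its y) by 40 mm high (its z), all boxes alike to the eye; origin at the centre of its underside. An empty one weighs 85 to 115 g, a full one 400 to 500 g; only its weight tells. 5 or 6 boxes are there, 2 to 4 of them full. Stands upright on the table at the start; may be absent (None)
- box_2: closed wooden box with a glued-on grey lid, 60 mm (its x) by 46 mm (its y) by 40 mm high (its z), all boxes alike to the eye; origin at the centre of its underside. An empty one weighs 85 to 115 g, a full one 400 to 500 g; only its weight tells. 5 or 6 boxes are there, 2 to 4 of them full. Stands upright on the table at the start; may be absent (None)
- box_3: closed wooden box with a glued-on grey lid, 60 mm (its x) by 46 mm (its y) by 40 mm high (its z), all boxes alike to the eye; origin at the centre of its underside. An empty one weighs 85 to 115 g, a full one 400 to 500 g; only its weight tells. 5 or 6 boxes are there, 2 to 4 of them full. Stands upright on the table at the start; may be absent (None)
- box_4: closed wooden box with a glued-on grey lid, 60 mm (its x) by 46 mm (its y) by 40 mm high (its z), all boxes alike to the eye; origin at the centre of its underside. An empty one weighs 85 to 115 g, a full one 400 to 500 g; only its weight tells. 5 or 6 boxes are there, 2 to 4 of them full. Stands upright on the table at the start; may be absent (None)
- box_5: closed wooden box with a glued-on grey lid, 60 mm (its x) by 46 mm (its y) by 40 mm high (its z), all boxes alike to the eye; origin at the centre of its underside. An empty one weighs 85 to 115 g, a full one 400 to 500 g; only its weight tells. 5 or 6 boxes are there, 2 to 4 of them full. Stands upright on the table at the start; may be absent (None)
- box_6: closed wooden box with a glued-on grey lid, 60 mm (its x) by 46 mm (its y) by 40 mm high (its z), all boxes alike to the eye; origin at the centre of its underside. An empty one weighs 85 to 115 g, a full one 400 to 500 g; only its weight tells. 5 or 6 boxes are there, 2 to 4 of them full. Stands upright on the table at the start; may be absent (None)
- feed_tray: fixed aluminium tray of the stapler, thin-walled, with a round steel loop handle at each end; 306 (its x) by 126 (its y) mm, inside 300 by 120 mm, floor 3 mm thick, walls 22 mm high, handles 24 mm high reaching 20 mm beyond each end; origin at the centre of its underside. Stands at the left or right
- return_crate: fixed thick-walled wooden crate with raised end boards; 316 (its x) by 136 (its y) mm, inside 300 by 120 mm, floor 8 mm thick, long walls 24 mm high, the two end boards 50 mm high; origin at the centre of its underside. Stands on the other side from the feed tray
- selector (a joint): angle of the black batch selector, rad, 0 to 2.4, growing clockwise seen from above; its pointer (white line on one end of the bar) is at the mark without dots at 0, and at the marks with 1, 2, 3 and 4 dots at 0.6, 1.2, 1.8 and 2.4. Held by friction (0.05 N m), stays where it is left
- selector_grip (a point): on the selector's axis, 75 mm above the table, where to grip its bar: 50 mm long, 12 mm thick, 27 mm tall, on a disc of 58 mm diameter whose top is 53 mm above the table (bar top 80 mm). The axes are those of its grey housing (110 by 110 by 45 mm): at joint value q the pointer end of the bar lies at 1.2 - q rad anticlockwise from the point's x axis
- start (a joint): angle of the start knob, rad, growing clockwise seen from above: 0 at rest, 1.2 (about 70 degrees) at its stop; a spring (0.04 N m at rest, 0.16 N m at the stop) returns it to 0 when it is let go
- start_grip (a point): on the start knob's axis, 75 mm above the table, where to grip its steel bar: 46 mm long, 10 mm thick, 27 mm tall (top 80 mm above the table), on a disc of 44 mm diameter whose top is 53 mm above the table. The axes are those of its grey housing (110 by 110 by 45 mm): at joint value q the bar lies at -q rad from the point's x axis
- brad_tin: bystander: dark steel tin, 42 mm diameter, 30 mm high, between the two control housings; origin at the centre of its underside
- brad_strip: bystander: flat steel pack of brads, 75 by 28 by 14 mm, between the two control housings; origin at the centre of its underside
Things that resemble listed ones, but are neither listed nor needed, are in the scene too. Leave any blue look-alike of the box_4 alone. Leave any yellow look-alike of the part that bears selector alone.

How it is judged:
By the outcome, as a careful person would: the job done as asked, in the order asked, and still so for the second after the job is handed in, with the robot touching nothing.
Of part_a, part_b, part_c, part_d only 2 to 4 are there at a start; the rules pass over those that are not, and their reading is None.
Of box_2, box_5 only 1 to 2 are there at a start; the rules pass over those that are not, and their reading is None.
At some moment in a run one of box_1, box_2, box_3, box_4, box_5, box_6 may be knocked a few centimetres aside while the robot is not near it.
Once in a run the grip may slacken for a moment while it holds something.
It also fails if it takes over 208 s, if anything falls off the work surface, if the arm or the gripper's body presses on something with over 40 N, if the wrist force passes 120 N, or if a joint passes its speed limit or range.

ROBOT

A 6-joint arm with a two-finger parallel gripper is mounted at the origin on the work surface. World frame = base frame: x ahead of the robot, y to its left, z up, the work surface at z = 0. Lengths are in m, angles in rad, forces in N, time in s.
With the tool pointing down it reaches from about 0.35 to 0.975 m from the base axis. Payload 4.9 kg.
Tool frame: the origin (TCP) lies at the very end of the fingers, on their centre line; the grasp point (between the pads) lies 19 mm behind it (manip.hold_point_z is the distance from the TCP to the grasp point, in m); z points along the fingers, x is the direction in which the jaws open and shut, and the axes are right-handed (so a half turn about z gives the same grasp; the last joint's range is limited). The gripper opens to 85 mm and grips with 20 to 120 N. Pads are 22 mm wide; open, the fingers measure 114 mm over their backs; the gripper's body (76 mm by 85 mm) begins 54 mm behind the grasp point. The pads swing forward as they close: fully open they stand 13 mm farther back than shut.
Start: joints at [1.062, 0.053, 1.613, -0, 1.476, -0.119], TCP at [0.237, 0.578, 0.231] pointing down, gripper open.
Joint ranges: [-3.01, 3.01], [-1.01, 2.22], [0.06, 2.58], [-1.02, 4.17], [0.09, 2.62], [-3.14, 3.14]. Speed limits (rad/s): [2.57, 2.57, 3.14, 3.14, 3.14, 3.14].

INTERFACE

Orientations are given as a unit quaternion [w, x, y, z].
In Python, from plant import manip gives the robot as it stands.
- The arm moves only by the shell command python3 -m handwheel 'ROWS' [OPENING]. ROWS is JSON, a list of rows, each an object of numbers: "dx", "dy", "dz": the shift along the tool's x, y, z in m; "ax", "ay", "az": the turn, a rotation vector about the tool's x, y, z in rad. In form: [{"dx": .., "dy": .., "dz": .., "ax": .., "ay": .., "az": ..}, ...]. A call has 1 to 5 rows; each row is the pose to reach, as a shift and turn from the pose commanded when the call began, along the tool's axes at that moment; what a row does not reach only later rows make up. A row lasts 1/8 s, in which the tool goes at most 62.5 mm and 10.7 degrees, less where a joint would pass 70% of its speed; a pose out of reach is approached as far as the arm can. A call with a gripper value outside its range is refused whole. OPENING is the closure in counts, from 0 (fully open) to 255 (shut), set as the call begins (- or left out, the last holds). The fingers move at their own pace and stop on an object; the grip force is fixed at half the most. Time passes only in rows, so rows that repeat a pose let the fingers close. It gives the time, the measured TCP pose, the force and the opening at its end, in the units of the state.
- manip.state(): the state, without advancing time (a new reading comes with each control period).
- manip.grab_frame(name): name is "side" or "top"; returns a dict with "image" (400x640x3 uint8, blue, green, red), "z_map" (400x640 float32, m along the optical axis (not along the pixel's ray), 0 where there is no reading), "K" (3x3 intrinsics, pixels), "xyz" and "rotation" of the camera in the world. Camera axes: x right, y up, looking along -z (the intrinsics and any distortion apply to the point x, -y, -z); pixel columns grow to the right and rows downward; lengths in m; the calibration is good to about 2 mm. A picture is of the moment at which its call begins.
- manip.job_done(): hands the job in, once; it reports no verdict.
The state is a dict: "time": time; "joint_pos": joint angles; "joint_vel": joint speeds; "joint_efforts": joint torques, N m; "tool_pos": TCP position; "tool_rot": TCP orientation; "contact_force": force on the tool from outside, world axes, zero at the start; "ft_torque": the same for the moment, N m; "gripper_width": opening from 0.0 (shut) to 1.0 (fully open).
Only numpy, scipy, OpenCV 4.12 (cv2) and the standard library are available. Lean on these libraries where they do the work, as an engineer would, in place of code of your own. Each camera call takes 0.05 s, during which the arm holds its last target.

## Working session

There is one attempt and no reset: what is moved stays moved. The work goes in short steps, Python scripts to look and compute and a shell command to move; the robot and the scene stay as the last step left them, time stands still between calls to the robot, and variables do not carry over. Pictures are saved under pics/ and viewed, and the job is handed in when it is done.

```bash
ls; mkdir -p pics
python3 - <<'E'
from plant import manip
import cv2,json
s=manip.state();print(s)
for n in("top","side"):
    f=manip.grab_frame(n);cv2.imwrite(f"pics/{n}0.png",f["image"]);print(n,f["K"],f["xyz"],f["rotation"],f.keys())
E
```

```text
pics
{'time': 0.0, 'joint_pos': array([ 1.06200391e+00,  5.33364806e-02,  1.61430733e+00,  2.45805267e-05,
        1.47602138e+00, -1.18976721e-01]), 'joint_vel': array([ 0.00069051,  0.0008727 , -0.0005756 ,  0.00039759,  0.00052712,
        0.00032393]), 'joint_efforts': array([ 9.71000045e-04, -3.93697572e+01, -3.70168912e+01, -4.87105251e-05,
        7.22828656e-03,  3.57052636e-05]), 'tool_pos': array([0.23718008, 0.57756283, 0.2300677 ]), 'tool_rot': array([ 4.59810639e-04,  8.30667994e-01,  5.56767105e-01, -9.28749639e-04]), 'contact_force': array([ 0.22023519, -0.39991553,  0.36656855]), 'ft_torque': array([0.03474358, 0.00754996, 0.04056786]), 'gripper_width': 0.9951741359352018}
top [[392.25919054   0.         315.93250802]
 [  0.         392.25919054 202.7404228 ]
 [  0.           0.           1.        ]] [0.38222594 0.01549597 0.98046563] [-0.69595986 -0.03555515  0.03364603  0.71641025] dict_keys(['image', 'z_map', 'K', 'xyz', 'rotation'])
side [[390.88506853   0.         322.91181319]
 [  0.         390.88506853 197.41367059]
 [  0.           0.           1.        ]] [ 0.30799226 -0.75266465  0.86820914] [ 0.92215106  0.37757423 -0.03641318 -0.07582355] dict_keys(['image', 'z_map', 'K', 'xyz', 'rotation'])
```

View pics/top0.png

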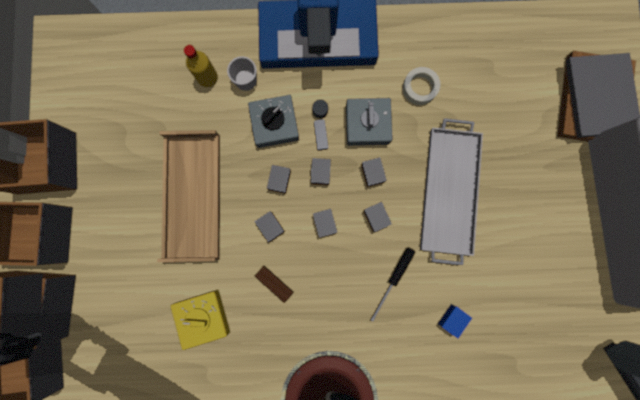

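View pics/side0.png

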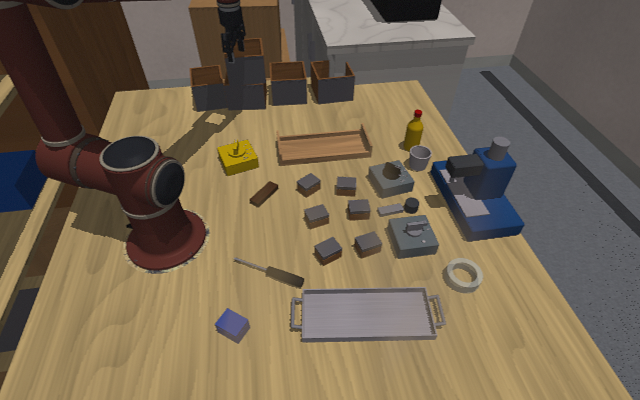

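```bash
cat > h.py <<'E'
from plant import manip
import numpy as np, cv2
from scipy.spatial.transform import Rotation as R
def Q(q): return R.from_quat([q[1],q[2],q[3],q[0]])
def cloud(n):
    f=manip.grab_frame(n); K=f["K"]; z=f["z_map"]
    v,u=np.mgrid[0:400,0:640]
    p=np.stack([(u-K[0,2])/K[0,0]*z,-(v-K[1,2])/K[1,1]*z,-z],-1)
    P=p@Q(f["rotation"]).as_matrix().T+np.array(f["xyz"])
    P[z==0]=np.nan
    return f,P
def proj(f,P):
    p=(np.atleast_2d(P)-f["xyz"])@Q(f["rotation"]).as_matrix()
    K=f["K"]; return np.c_[K[0,2]+K[0,0]*p[:,0]/-p[:,2],K[1,2]+K[1,1]*p[:,1]/p[:,2]]
def rects(P,zlo,zhi,xr,yr,amin=60,img=None):
    m=(P[...,2]>zlo)&(P[...,2]<zhi)&(P[...,0]>xr[0])&(P[...,0]<xr[1])&(P[...,1]>yr[0])&(P[...,1]<yr[1])
    n,l,st,c=cv2.connectedComponentsWithStats(m.astype(np.uint8),connectivity=4)
    out=[]
    for i in range(1,n):
        if st[i,4]<amin: continue
        q=P[l==i]; r=cv2.minAreaRect((q[:,:2]*1000).astype(np.float32))
        (cx,cy),(w,h),a=r
        if w<h: w,h,a=h,w,a+90
        a=(a+90)%180-90
        out.append((cx,cy,w,h,a,np.median(q[:,2]),st[i,4],c[i].round()))
    return out
def tool():
    s=manip.state(); return np.array(s["tool_pos"]),Q(s["tool_rot"]).as_matrix(),s
def go(x,y,z,ang=None):
    """shift in tool axes to the world target; ang = wanted world yaw deg of the tool x (mod 180)"""
    p,M,s=tool(); d=M.T@(np.array([x,y,z])-p)
    yaw=np.degrees(np.arctan2(M[1,0],M[0,0]))
    print("t",round(s["time"],2),"p",p.round(4),"yaw",yaw.round(1),"tilt",np.degrees(np.arccos(-M[2,2])).round(2),"j6",s["joint_pos"][5].round(2),"w",round(s["gripper_width"],3),"F",s["contact_force"].round(2))
    print(" dx %.4f dy %.4f dz %.4f"%tuple(d),end="")
    if ang is not None:
        t=(ang-yaw+90)%180-90
        c=np.radians(ang)
        Rt=np.array([[np.cos(c),np.sin(c),0],[np.sin(c),-np.cos(c),0],[0,0,-1]])
        e=[]
        for k in(0,180):
            A=np.radians(yaw+t+k); Rt=np.array([[np.cos(A),np.sin(A),0],[np.sin(A),-np.cos(A),0],[0,0,-1]])
            e.append(R.from_matrix(M.T@Rt).as_rotvec().round(4))
        print("  rotvec",e[0]," or ",e[1],end="")
    print()
E
python3 - <<'E'
from h import *
for n in("top","side"):
    f,P=cloud(n)
    print(n,"table z",np.nanmedian(P[200:330,330:350,2] if n=="top" else P[260:300,180:230,2]))
    for r in rects(P,.03,.05,(.3,.7),(-.2,.2)): print("box",np.round(r[:7],3),r[7])
    for r in rects(P,.041,.049,(.5,.8),(-.3,.3)): print("housing",np.round(r[:7],3),r[7])
    for r in rects(P,.07,.09,(.5,.8),(-.3,.3),15): print("bar",np.round(r[:7],3),r[7])
    for r in rects(P,.008,.035,(.3,.8),(-.5,.5)): print("low",np.round(r[:7],3),r[7])
    if n=="top":cv2.imwrite("pics/c1.png",cv2.resize(f["image"][80:250,150:500],None,fx=2.28,fy=2.28,interpolation=cv2.INTER_CUBIC))
    print(proj(f,[[.5,0,0]]))
E
```

```text
top table z -0.0016215150601834871
box [ 6.60452e+02 -1.18659e+02  1.10202e+02  7.87800e+01  8.98380e+01
  4.30000e-02  1.22000e+03] [369. 127.]
box [ 6.68756e+02  1.15457e+02  1.09919e+02  7.72510e+01 -8.10650e+01
  4.30000e-02  9.88000e+02] [273. 129.]
box [ 5.49454e+02 -1.25981e+02  6.04100e+01  4.68600e+01  1.26930e+01
  3.80000e-02  4.75000e+02] [373. 171.]
box [ 5.54442e+02  4.61800e+00  6.02380e+01  4.59410e+01 -4.71000e+00
  3.80000e-02  4.64000e+02] [320. 170.]
box [ 5.38690e+02  1.07955e+02  6.06050e+01  4.58610e+01 -1.35950e+01
  3.80000e-02  4.72000e+02] [278. 178.]
box [ 4.38262e+02 -1.30084e+02  5.95200e+01  4.64750e+01  2.21010e+01
  3.80000e-02  4.82000e+02] [377. 216.]
box [ 4.27358e+02 -1.97600e+00  6.00730e+01  4.57650e+01  1.35720e+01
  3.80000e-02  4.79000e+02] [324. 222.]
box [4.23205e+02 1.32714e+02 6.04850e+01 4.60800e+01 3.32100e+01 3.80000e-02
 4.84000e+02] [268. 226.]
housing [6.85210e+02 1.17811e+02 1.09865e+02 1.08881e+02 9.55200e+00 4.30000e-02
 1.33500e+03] [272. 119.]
housing [ 6.75805e+02 -1.18214e+02  1.10209e+02  1.09403e+02  8.84960e+01
  4.30000e-
[... 4015 characters left out ...]
316. 221.]
low [ 6.45206e+02 -1.47115e+02  1.52000e+02  7.64510e+01 -4.54140e+01
  2.20000e-02  3.27000e+02] [410. 249.]
low [ 5.37175e+02 -1.42720e+02  7.41850e+01  3.72000e+01 -2.58010e+01
  2.10000e-02  1.72000e+02] [367. 249.]
low [ 4.30568e+02 -1.49035e+02  7.30120e+01  3.56600e+01 -1.28520e+01
  2.10000e-02  1.69000e+02] [327. 256.]
low [ 7.59330e+02 -2.59091e+02  9.00900e+01  8.11080e+01  8.56500e+01
  2.90000e-02  7.25000e+02] [462. 275.]
low [ 3.26529e+02 -1.96476e+02  6.70740e+01  2.72270e+01 -3.20270e+01
  2.30000e-02  2.51000e+02] [291. 278.]
low [ 4.93766e+02 -3.20482e+02  3.57528e+02  1.28832e+02 -8.10200e+00
  2.10000e-02  1.59100e+03] [370. 313.]
[[341.32451042 217.05624085]]
```

View pics/c1.png

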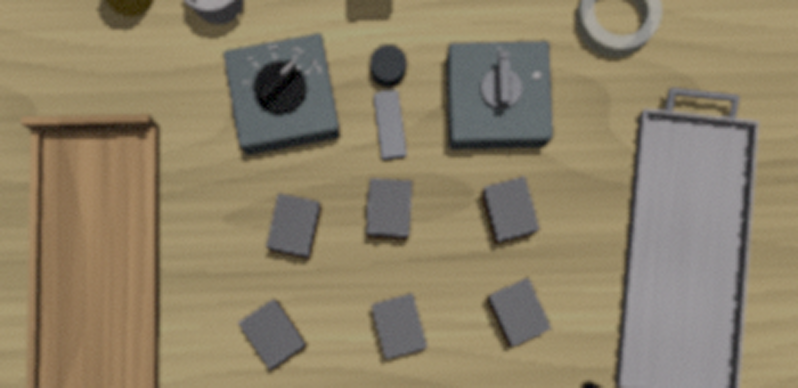

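```bash
python3 -c "
from h import *
go(.421,.132,.12,122.8)"
```

```text
t 0.2 p [0.2373 0.5778 0.2305] yaw 67.7 tilt 0.07 j6 -0.12 w 1.0 F [-0.08  0.33 -0.72]
 dx -0.3424 dy 0.3393 dz 0.1109  rotvec [-8.000e-04  1.100e-03 -9.623e-01]  or  [1.3000e-03 9.0000e-04 2.1793e+00]
```

```bash
python3 -m handwheel '[{"dx":-0.06,"dy":0.06,"dz":0.0,"az":-0.19},{"dx":-0.1,"dy":0.1,"dz":0.0,"az":-0.37},{"dx":-0.14,"dy":0.14,"dz":0.02,"az":-0.56},{"dx":-0.18,"dy":0.18,"dz":0.04,"az":-0.74},{"dx":-0.22,"dy":0.22,"dz":0.06,"az":-0.92}]' 0; python3 -c "
from h import *
go(.421,.132,.12,122.8)"
```

```text
t 0.2 p [0.2373 0.5778 0.2305] yaw 67.7 tilt 0.07 j6 -0.12 w 1.0 F [-0.08  0.33 -0.72]
 dx -0.3424 dy 0.3393 dz 0.1109  rotvec [-8.000e-04  1.100e-03 -9.623e-01]  or  [1.3000e-03 9.0000e-04 2.1793e+00]invalid input at $[0]: expected keys dx, dy, dz, ax, ay, az
```

All six keys are needed.

```bash
python3 -m handwheel '[{"dx":-0.04,"dy":0.04,"dz":0.0,"ax":0,"ay":0,"az":-0.18},{"dx":-0.08,"dy":0.08,"dz":0.0,"ax":0,"ay":0,"az":-0.36},{"dx":-0.12,"dy":0.12,"dz":0.02,"ax":0,"ay":0,"az":-0.54},{"dx":-0.16,"dy":0.16,"dz":0.04,"ax":0,"ay":0,"az":-0.72},{"dx":-0.2,"dy":0.2,"dz":0.06,"ax":0,"ay":0,"az":-0.9}]' 0; python3 -c "
from h import *
go(.421,.132,.12,122.8)"
```

```text
time: 0.82
tool_pos: [0.3447, 0.3212, 0.1729]
tool_rot: [0.0, 0.512, 0.859, 0.0]
contact_force: [1.0, 0.0, 0.6]
gripper_width: 1.002
t 0.82 p [0.3447 0.3212 0.1729] yaw 118.4 tilt 0.02 j6 -1.47 w 1.002 F [1.02 0.03 0.64]
 dx -0.2027 dy -0.0230 dz 0.0529  rotvec [ 0.0004  0.0001 -0.0765]  or  [ 2.0000e-04 -5.0000e-04  3.0651e+00]
```

```bash
python3 -m handwheel '[{"dx":-0.055,"dy":-0.006,"dz":0.01,"ax":0,"ay":0,"az":-0.04},{"dx":-0.11,"dy":-0.012,"dz":0.03,"ax":0,"ay":0,"az":-0.077},{"dx":-0.165,"dy":-0.018,"dz":0.04,"ax":0,"ay":0,"az":-0.077},{"dx":-0.203,"dy":-0.023,"dz":0.053,"ax":0,"ay":0,"az":-0.077},{"dx":-0.203,"dy":-0.023,"dz":0.053,"ax":0,"ay":0,"az":-0.077}]' 0
python3 - <<'E'
from h import *
f,P=cloud("top");cv2.imwrite("pics/t2.png",f["image"])
f,P=cloud("side");cv2.imwrite("pics/s2.png",cv2.resize(f["image"][100:300,200:500],None,fx=2.5,fy=2.5))
go(.421,.132,.006,122.8)
E
```

```text
time: 1.45
tool_pos: [0.4194, 0.131, 0.1194]
tool_rot: [-0.001, 0.483, 0.876, -0.001]
contact_force: [1.2, 0.2, -0.3]
gripper_width: 0.997
t 1.55 p [0.4196 0.133  0.1205] yaw 122.4 tilt 0.04 j6 -2.0 w 0.999 F [0.15 0.08 0.65]
 dx -0.0017 dy 0.0007 dz 0.1145  rotvec [-0.0002 -0.0006 -0.0064]  or  [-9.0000e-04  3.0000e-04  3.1352e+00]
```

View pics/s2.png

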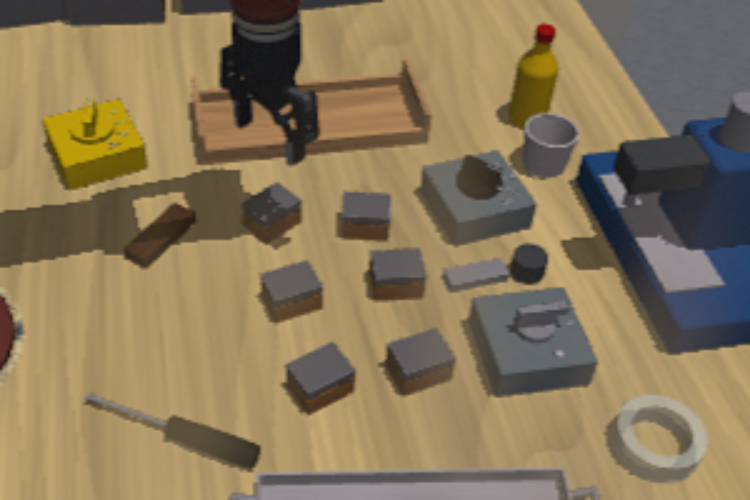

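```bash
python3 -m handwheel '[{"dx":-0.001,"dy":0,"dz":0.04,"ax":0,"ay":0,"az":0},{"dx":-0.001,"dy":0,"dz":0.08,"ax":0,"ay":0,"az":0},{"dx":-0.001,"dy":0,"dz":0.1,"ax":0,"ay":0,"az":0},{"dx":-0.001,"dy":0,"dz":0.113,"ax":0,"ay":0,"az":0},{"dx":-0.001,"dy":0,"dz":0.113,"ax":0,"ay":0,"az":0}]' 0
H='[{"dx":0,"dy":0,"dz":0,"ax":0,"ay":0,"az":0},{"dx":0,"dy":0,"dz":0,"ax":0,"ay":0,"az":0},{"dx":0,"dy":0,"dz":0,"ax":0,"ay":0,"az":0},{"dx":0,"dy":0,"dz":0,"ax":0,"ay":0,"az":0}]'
python3 -m handwheel '[{"dx":0,"dy":0,"dz":0,"ax":0,"ay":0,"az":0},{"dx":0,"dy":0,"dz":0,"ax":0,"ay":0,"az":0},{"dx":0,"dy":0,"dz":0,"ax":0,"ay":0,"az":0},{"dx":0,"dy":0,"dz":0,"ax":0,"ay":0,"az":0}]' 255
python3 - <<'E'
from h import *
p,M,s=tool();print(p,s["gripper_width"],s["contact_force"])
manip.grab_frame("top");manip.grab_frame("top")
p,M,s=tool();print(p,s["gripper_width"],s["contact_force"])
E
```

```text
time: 2.17
tool_pos: [0.4197, 0.1328, 0.0072]
tool_rot: [-0.001, 0.48, 0.877, -0.0]
contact_force: [0.4, -0.8, -0.0]
gripper_width: 1.0
time: 2.68
tool_pos: [0.4215, 0.1323, 0.0088]
tool_rot: [0.001, 0.481, 0.877, 0.001]
contact_force: [0.2, 0.2, 6.2]
gripper_width: 0.527
[0.42149107 0.13231305 0.00884089] 0.5272268824854129 [0.16174559 0.1645542  6.18234754]
[0.42152369 0.13230366 0.00887432] 0.5306635369646591 [-0.07876882 -0.04113764  5.55691891]
```

```bash
cat > weigh.py <<'E'
from h import *
F=[];W=[];T=[]
for i in range(6):
    manip.grab_frame("top");s=manip.state();F.append(s["contact_force"]);W.append(s["gripper_width"]);T.append(s["joint_efforts"][1])
F=np.array(F);print("F mean",F.mean(0).round(2),"sd",F.std(0).round(2),"w",np.round(W,3),"tau2",np.mean(T).round(2))
E
python3 weigh.py; python3 -m handwheel '[{"dx":0,"dy":0,"dz":-0.01,"ax":0,"ay":0,"az":0},{"dx":0,"dy":0,"dz":-0.03,"ax":0,"ay":0,"az":0},{"dx":0,"dy":0,"dz":-0.06,"ax":0,"ay":0,"az":0},{"dx":0,"dy":0,"dz":-0.08,"ax":0,"ay":0,"az":0},{"dx":0,"dy":0,"dz":-0.08,"ax":0,"ay":0,"az":0}]' ; python3 weigh.py
python3 -c "
from h import *
go(.5,.328,.1,89.3)"
```

```text
F mean [-0.6   0.26  5.95] sd [0.24 0.63 0.54] w [0.531 0.527 0.527 0.528 0.532 0.53 ] tau2 -22.03
time: 3.7
tool_pos: [0.4214, 0.1323, 0.0893]
tool_rot: [0.002, 0.481, 0.877, 0.001]
contact_force: [0.6, 0.4, -0.7]
gripper_width: 0.533
F mean [-0.63 -0.11 -0.82] sd [0.6  0.29 0.32] w [0.53  0.529 0.527 0.527 0.53  0.528] tau2 -23.09
t 4.0 p [0.4193 0.132  0.0863] yaw 122.5 tilt 0.14 j6 -2.0 w 0.528 F [ 0.05 -0.17 -0.52]
 dx 0.1220 dy 0.1733 dz -0.0140  rotvec [-2.500e-03 -4.000e-04  5.792e-01]  or  [ 5.0000e-04 -3.3000e-03 -2.5624e+00]
```

```bash
python3 -c "
from h import *
go(.393,.329,.085,89.3)"
```

```text
t 4.0 p [0.4193 0.132  0.0863] yaw 122.5 tilt 0.14 j6 -2.0 w 0.528 F [ 0.05 -0.17 -0.52]
 dx 0.1803 dy 0.0836 dz 0.0013  rotvec [-2.500e-03 -4.000e-04  5.792e-01]  or  [ 5.0000e-04 -3.3000e-03 -2.5624e+00]
```

```bash
python3 -m handwheel '[{"dx":0.04,"dy":0.018,"dz":0,"ax":0,"ay":0,"az":0.13},{"dx":0.085,"dy":0.04,"dz":0,"ax":0,"ay":0,"az":0.29},{"dx":0.13,"dy":0.06,"dz":0,"ax":0,"ay":0,"az":0.44},{"dx":0.18,"dy":0.084,"dz":0,"ax":0,"ay":0,"az":0.58},{"dx":0.18,"dy":0.084,"dz":0,"ax":0,"ay":0,"az":0.58}]'; python3 -c "
from h import *
go(.393,.329,.0195,89.3)"
```

```text
time: 4.62
tool_pos: [0.3934, 0.3318, 0.0869]
tool_rot: [-0.0, 0.71, 0.704, -0.0]
contact_force: [-0.4, -0.7, -1.7]
gripper_width: 0.528
t 4.62 p [0.3934 0.3318 0.0869] yaw 89.5 tilt 0.06 j6 -1.01 w 0.528 F [-0.44 -0.71 -1.67]
 dx -0.0028 dy -0.0003 dz 0.0674  rotvec [-0.0011  0.0001  0.0035]  or  [-1.0000e-04 -1.7000e-03 -3.1381e+00]
```

```bash
python3 -m handwheel '[{"dx":-0.003,"dy":0,"dz":0.03,"ax":0,"ay":0,"az":0},{"dx":-0.003,"dy":0,"dz":0.05,"ax":0,"ay":0,"az":0},{"dx":-0.003,"dy":0,"dz":0.06,"ax":0,"ay":0,"az":0},{"dx":-0.003,"dy":0,"dz":0.066,"ax":0,"ay":0,"az":0},{"dx":-0.003,"dy":0,"dz":0.067,"ax":0,"ay":0,"az":0}]'; python3 -m handwheel '[{"dx":0,"dy":0,"dz":0,"ax":0,"ay":0,"az":0},{"dx":0,"dy":0,"dz":0,"ax":0,"ay":0,"az":0},{"dx":0,"dy":0,"dz":0,"ax":0,"ay":0,"az":0}]' 70;  python3 -m handwheel '[{"dx":0,"dy":0,"dz":-0.02,"ax":0,"ay":0,"az":0},{"dx":0,"dy":0,"dz":-0.05,"ax":0,"ay":0,"az":0},{"dx":0,"dy":0,"dz":-0.09,"ax":0,"ay":0,"az":0},{"dx":0,"dy":0,"dz":-0.09,"ax":0,"ay":0,"az":0}]'
python3 - <<'E'
from h import *
f,P=cloud("top");cv2.imwrite("pics/t3.png",f["image"])
f,P=cloud("side");cv2.imwrite("pics/s3.png",cv2.resize(f["image"][80:350,200:500],None,fx=2.2,fy=2.2))
for n in("top","side"):
  f,P=cloud(n)
  for r in rects(P,.03,.056,(.3,.63),(-.4,.4)): print(n,np.round(r[:6],1),r[7])
go(.536,.107,.10,77.2)
E
```

```text
time: 5.25
tool_pos: [0.3946, 0.326, 0.0206]
tool_rot: [0.0, 0.712, 0.702, 0.0]
contact_force: [-0.1, 0.1, -1.1]
gripper_width: 0.531
time: 5.62
tool_pos: [0.3948, 0.3264, 0.0212]
tool_rot: [0.0, 0.712, 0.703, 0.001]
contact_force: [0.1, 0.6, 0.2]
gripper_width: 0.723
time: 6.12
tool_pos: [0.3969, 0.3277, 0.115]
tool_rot: [0.001, 0.712, 0.703, 0.004]
contact_force: [-0.9, 0.5, -0.3]
gripper_width: 0.726
top [ 625.6 -117.5  107.5    8.8   90.     0. ] [369. 140.]
top [ 549.2 -126.2   59.9   47.    12.6    0. ] [373. 171.]
top [554.6   4.6  60.9  45.8  -4.6   0. ] [320. 170.]
top [538.7 107.9  60.3  45.9 -13.9   0. ] [278. 178.]
top [ 438.4 -130.3   59.6   46.6   22.2    0. ] [377. 216.]
top [427.3  -2.1  59.8  46.   13.5   0. ] [324. 222.]
top [419.  326.   46.6  12.4  89.1   0. ] [189. 229.]
top [377.5 325.9  46.   19.2  88.    0. ] [188. 248.]
top [349.1 309.5  96.7   8.4  89.8   0. ] [195. 259.]
side [344.3 326.7 140.6   8.1  89.7   0. ] [278. 145.]
side [3.918e+02 3.273e+02 5.990e+01 5.800e+01 3.000e-01 0.000e+00] [292. 143.]
side [624.9 125.2  76.6  10.3 -86.6   0. ] [373. 174.]
side [533.1 105.6  59.   48.  -12.1   0. ] [346. 183.]
side [549.4   2.2  59.5  49.4  -4.6   0. ] [358. 206.]
side [422.1  -3.   60.3  51.6  13.1   0. ] [316. 213.]
side [ 623.1 -122.1  108.6   13.5   89.9    0. ] [396. 236.]
side [ 545.  -127.3   61.8   48.1   13.2    0. ] [368. 241.]
side [ 434.4 -132.2   62.4   48.9   23.4    0. ] [327. 248.]
t 6.33 p [0.3935 0.3256 0.1091] yaw 89.3 tilt 0.14 j6 -1.01 w 0.728 F [-0.56 -0.06 -0.38]
 dx -0.2167 dy 0.1453 dz 0.0091  rotvec [-0.002   0.0016  0.2104]  or  [-2.3000e-03 -2.9000e-03 -2.9312e+00]
```

View pics/s3.png

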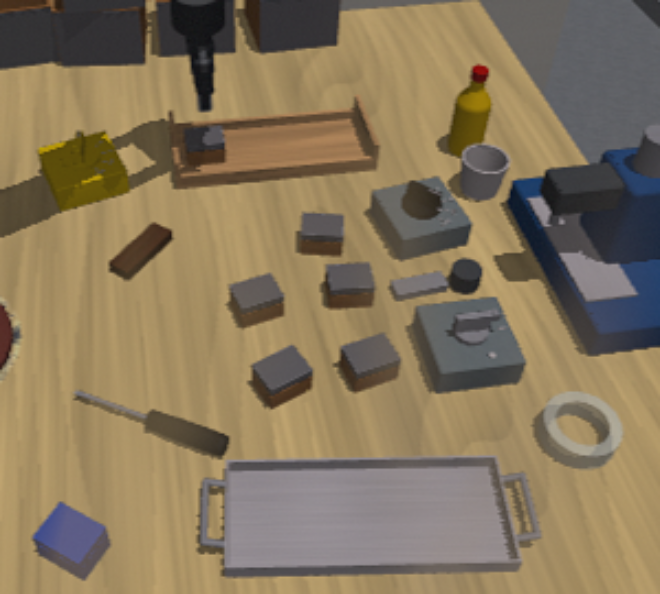

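```bash
python3 -m handwheel '[{"dx":-0.045,"dy":0.03,"dz":0,"ax":0,"ay":0,"az":0.05},{"dx":-0.09,"dy":0.06,"dz":0,"ax":0,"ay":0,"az":0.1},{"dx":-0.14,"dy":0.094,"dz":0,"ax":0,"ay":0,"az":0.15},{"dx":-0.185,"dy":0.124,"dz":0,"ax":0,"ay":0,"az":0.21},{"dx":-0.217,"dy":0.145,"dz":0,"ax":0,"ay":0,"az":0.21}]' 0; python3 -m handwheel '[{"dx":0,"dy":0,"dz":0,"ax":0,"ay":0,"az":0},{"dx":0,"dy":0,"dz":0,"ax":0,"ay":0,"az":0}]'; python3 -c "
from h import *
go(.536,.107,.012,77)"
```

```text
time: 6.95
tool_pos: [0.5365, 0.1051, 0.1088]
tool_rot: [-0.001, 0.782, 0.623, -0.001]
contact_force: [1.3, 1.0, -0.7]
gripper_width: 1.001
time: 7.2
tool_pos: [0.5355, 0.1075, 0.1091]
tool_rot: [-0.001, 0.781, 0.624, -0.001]
contact_force: [0.1, 0.4, -0.2]
gripper_width: 1.0
t 7.2 p [0.5355 0.1075 0.1091] yaw 77.2 tilt 0.16 j6 -1.29 w 1.0 F [ 0.05  0.38 -0.25]
 dx -0.0004 dy 0.0009 dz 0.0971  rotvec [-0.0028  0.0004  0.0039]  or  [-6.0000e-04 -4.4000e-03 -3.1377e+00]
```

```bash
python3 -m handwheel '[{"dx":0,"dy":0,"dz":0.04,"ax":0,"ay":0,"az":0},{"dx":0,"dy":0,"dz":0.07,"ax":0,"ay":0,"az":0},{"dx":0,"dy":0,"dz":0.09,"ax":0,"ay":0,"az":0},{"dx":0,"dy":0,"dz":0.097,"ax":0,"ay":0,"az":0},{"dx":0,"dy":0,"dz":0.097,"ax":0,"ay":0,"az":0}]'; python3 -m handwheel '[{"dx":0,"dy":0,"dz":0,"ax":0,"ay":0,"az":0},{"dx":0,"dy":0,"dz":0,"ax":0,"ay":0,"az":0},{"dx":0,"dy":0,"dz":0,"ax":0,"ay":0,"az":0},{"dx":0,"dy":0,"dz":0,"ax":0,"ay":0,"az":0}]' 255; python3 -m handwheel '[{"dx":0,"dy":0,"dz":-0.01,"ax":0,"ay":0,"az":0},{"dx":0,"dy":0,"dz":-0.03,"ax":0,"ay":0,"az":0},{"dx":0,"dy":0,"dz":-0.06,"ax":0,"ay":0,"az":0},{"dx":0,"dy":0,"dz":-0.08,"ax":0,"ay":0,"az":0},{"dx":0,"dy":0,"dz":-0.08,"ax":0,"ay":0,"az":0}]' ; python3 weigh.py
python3 -c "
from h import *
print('crate');go(.465,.328,.09,89.3)
print('tray');go(.603,-.335,.09,81.85)"
```

```text
time: 7.82
tool_pos: [0.5366, 0.1076, 0.0137]
tool_rot: [-0.0, 0.781, 0.624, 0.0]
contact_force: [0.6, 0.3, -0.5]
gripper_width: 0.999
time: 8.32
tool_pos: [0.5378, 0.1073, 0.0149]
tool_rot: [0.001, 0.781, 0.624, 0.001]
contact_force: [-0.7, -0.2, 5.5]
gripper_width: 0.527
time: 8.95
tool_pos: [0.5382, 0.1074, 0.0963]
tool_rot: [0.001, 0.781, 0.624, 0.002]
contact_force: [-0.7, 0.0, -1.4]
gripper_width: 0.53
F mean [-0.08 -0.14 -1.3 ] sd [0.63 0.32 0.46] w [0.524 0.524 0.524 0.529 0.525 0.525] tau2 -34.78
crate
t 9.25 p [0.5356 0.1072 0.0921] yaw 77.2 tilt 0.15 j6 -1.29 w 0.525 F [ 0.64 -0.1  -1.65]
 dx 0.1997 dy -0.1177 dz 0.0023  rotvec [-0.0026  0.0004 -0.2107]  or  [6.0000e-04 3.8000e-03 2.9309e+00]
tray
t 9.25 p [0.5356 0.1072 0.0921] yaw 77.2 tilt 0.15 j6 -1.29 w 0.525 F [ 0.64 -0.1  -1.65]
 dx -0.4163 dy 0.1635 dz 0.0020  rotvec [-0.0025  0.0006 -0.0807]  or  [9.0000e-04 3.9000e-03 3.0609e+00]
```

```bash
python3 -m handwheel '[{"dx":0.04,"dy":-0.024,"dz":0,"ax":0,"ay":0,"az":-0.05},{"dx":0.09,"dy":-0.054,"dz":0,"ax":0,"ay":0,"az":-0.1},{"dx":0.14,"dy":-0.084,"dz":0,"ax":0,"ay":0,"az":-0.15},{"dx":0.18,"dy":-0.106,"dz":0,"ax":0,"ay":0,"az":-0.21},{"dx":0.2,"dy":-0.118,"dz":0,"ax":0,"ay":0,"az":-0.21}]'; python3 -m handwheel '[{"dx":0,"dy":0,"dz":0,"ax":0,"ay":0,"az":0},{"dx":0,"dy":0,"dz":0,"ax":0,"ay":0,"az":0}]'; python3 -c "
from h import *
go(.465,.3285,.0225,89.3)"
```

```text
time: 9.88
tool_pos: [0.4643, 0.3303, 0.0926]
tool_rot: [-0.0, 0.711, 0.703, -0.001]
contact_force: [0.7, -0.2, -1.1]
gripper_width: 0.527
time: 10.12
tool_pos: [0.4656, 0.3277, 0.0929]
tool_rot: [0.0, 0.712, 0.702, -0.001]
contact_force: [-0.3, -1.5, -0.2]
gripper_width: 0.523
t 10.12 p [0.4656 0.3277 0.0929] yaw 89.2 tilt 0.08 j6 -1.07 w 0.523 F [-0.26 -1.48 -0.19]
 dx 0.0009 dy -0.0006 dz 0.0704  rotvec [-0.0009  0.001  -0.0009]  or  [1.6000e-03 1.4000e-03 3.1407e+00]
```

Place C, then go to box B (552, 3.7, jaws 85.5°).

```bash
python3 -m handwheel '[{"dx":0,"dy":0,"dz":0.03,"ax":0,"ay":0,"az":0},{"dx":0,"dy":0,"dz":0.05,"ax":0,"ay":0,"az":0},{"dx":0,"dy":0,"dz":0.062,"ax":0,"ay":0,"az":0},{"dx":0,"dy":0,"dz":0.069,"ax":0,"ay":0,"az":0},{"dx":0,"dy":0,"dz":0.071,"ax":0,"ay":0,"az":0}]'; python3 -m handwheel '[{"dx":0,"dy":0,"dz":0.001,"ax":0,"ay":0,"az":0},{"dx":0,"dy":0,"dz":0.001,"ax":0,"ay":0,"az":0},{"dx":0,"dy":0,"dz":0.001,"ax":0,"ay":0,"az":0}]' 70;  python3 -m handwheel '[{"dx":0,"dy":0,"dz":-0.02,"ax":0,"ay":0,"az":0},{"dx":0,"dy":0,"dz":-0.05,"ax":0,"ay":0,"az":0},{"dx":0,"dy":0,"dz":-0.09,"ax":0,"ay":0,"az":0},{"dx":0,"dy":0,"dz":-0.09,"ax":0,"ay":0,"az":0}]'
cat > boxes.py <<'E'
from h import *
import sys
f,P=cloud("top");cv2.imwrite("pics/t_%s.png"%sys.argv[1],f["image"])
A=[r for r in rects(P,.03,.058,(.3,.63),(-.4,.4),50)]
f,P=cloud("side");cv2.imwrite("pics/s_%s.png"%sys.argv[1],cv2.resize(f["image"][80:350,200:500],None,fx=2.2,fy=2.2))
for n,L in(("top",A),("side",rects(P,.03,.058,(.3,.63),(-.4,.4),50))):
  for r in L:
    if r[3]>14: print(n,np.round(r[:5],1))
E
python3 boxes.py 4; python3 -c "
from h import *
go(.552,.0037,.10,85.5)"
```

```text
time: 10.75
tool_pos: [0.466, 0.3283, 0.023]
tool_rot: [0.0, 0.712, 0.702, -0.0]
contact_force: [-1.7, -3.0, 7.4]
gripper_width: 0.527
time: 11.12
tool_pos: [0.466, 0.3286, 0.022]
tool_rot: [0.0, 0.712, 0.703, 0.0]
contact_force: [-1.4, -0.1, -0.3]
gripper_width: 0.727
time: 11.62
tool_pos: [0.4688, 0.3301, 0.1178]
tool_rot: [0.001, 0.712, 0.703, 0.005]
contact_force: [0.7, 1.0, -0.2]
gripper_width: 0.722
top [ 549.  -125.7   60.    46.2   12.5]
top [554.3   4.7  59.8  45.8  -4.3]
top [467.2 328.8  59.8  46.9  -1.6]
top [ 438.4 -130.4   59.6   46.8   22.2]
top [427.3  -1.9  59.9  45.9  13.4]
top [396.4 326.5  57.9  47.2  -0.5]
side [462.3 326.   59.4  50.9  -1.3]
side [391.6 323.3  60.   54.2   1. ]
side [549.6   3.2  59.8  49.5  -5.2]
side [422.6  -2.6  60.4  50.2  12.2]
side [ 623.6 -121.1  108.7   14.1   89.2]
side [ 544.3 -127.5   61.    48.3   12.6]
side [ 433.2 -131.5   61.    48.1   22.6]
t 11.72 p [0.4662 0.3287 0.113 ] yaw 89.3 tilt 0.13 j6 -1.07 w 0.726 F [-0.9  -0.08 -0.53]
 dx -0.3239 dy 0.0900 dz 0.0129  rotvec [ 0.0019 -0.0011  0.0657]  or  [ 1.8000e-03  3.0000e-03 -3.0759e+00]
```

```bash
python3 -m handwheel '[{"dx":-0.05,"dy":0.015,"dz":0,"ax":0,"ay":0,"az":0.02},{"dx":-0.105,"dy":0.03,"dz":0,"ax":0,"ay":0,"az":0.05},{"dx":-0.16,"dy":0.045,"dz":0,"ax":0,"ay":0,"az":0.066},{"dx":-0.22,"dy":0.061,"dz":0,"ax":0,"ay":0,"az":0.066},{"dx":-0.275,"dy":0.076,"dz":0,"ax":0,"ay":0,"az":0.066}]' 0; python3 -m handwheel '[{"dx":-0.049,"dy":0.014,"dz":0.01,"ax":0,"ay":0,"az":0},{"dx":-0.049,"dy":0.014,"dz":0.012,"ax":0,"ay":0,"az":0},{"dx":-0.049,"dy":0.014,"dz":0.012,"ax":0,"ay":0,"az":0}]'; python3 -c "
from h import *
go(.552,.0037,.012,85.5)"
```

```text
time: 12.35
tool_pos: [0.5372, 0.0505, 0.1102]
tool_rot: [-0.001, 0.735, 0.679, -0.001]
contact_force: [0.8, 0.1, -0.1]
gripper_width: 1.0
time: 12.72
tool_pos: [0.5471, 0.0029, 0.0982]
tool_rot: [-0.001, 0.735, 0.678, -0.001]
contact_force: [-0.1, 0.4, 0.2]
gripper_width: 1.001
t 12.72 p [0.5471 0.0029 0.0982] yaw 85.4 tilt 0.17 j6 -1.62 w 1.001 F [-0.11  0.36  0.18]
 dx 0.0011 dy 0.0051 dz 0.0862  rotvec [-0.0029 -0.0006 -0.0009]  or  [-1.0000e-03  4.6000e-03  3.1407e+00]
```

```bash
python3 -m handwheel '[{"dx":0.001,"dy":0.004,"dz":0.03,"ax":0,"ay":0,"az":0},{"dx":0.001,"dy":0.004,"dz":0.06,"ax":0,"ay":0,"az":0},{"dx":0.001,"dy":0.004,"dz":0.08,"ax":0,"ay":0,"az":0},{"dx":0.001,"dy":0.004,"dz":0.086,"ax":0,"ay":0,"az":0},{"dx":0.001,"dy":0.004,"dz":0.086,"ax":0,"ay":0,"az":0}]'; python3 -m handwheel '[{"dx":0,"dy":0,"dz":0,"ax":0,"ay":0,"az":0},{"dx":0,"dy":0,"dz":0,"ax":0,"ay":0,"az":0},{"dx":0,"dy":0,"dz":0,"ax":0,"ay":0,"az":0},{"dx":0,"dy":0,"dz":0,"ax":0,"ay":0,"az":0}]' 255; python3 -m handwheel '[{"dx":0,"dy":0,"dz":-0.01,"ax":0,"ay":0,"az":0},{"dx":0,"dy":0,"dz":-0.03,"ax":0,"ay":0,"az":0},{"dx":0,"dy":0,"dz":-0.06,"ax":0,"ay":0,"az":0},{"dx":0,"dy":0,"dz":-0.08,"ax":0,"ay":0,"az":0},{"dx":0,"dy":0,"dz":-0.08,"ax":0,"ay":0,"az":0}]' ; python3 weigh.py
python3 -c "
from h import *
print('crate');go(.537,.328,.09,89.3)
print('tray');go(.603,-.335,.09,81.85)"
```

```text
time: 13.35
tool_pos: [0.5524, 0.0036, 0.0137]
tool_rot: [-0.0, 0.734, 0.679, 0.0]
contact_force: [0.7, 0.1, 0.5]
gripper_width: 0.998
time: 13.85
tool_pos: [0.5534, 0.0029, 0.0148]
tool_rot: [0.001, 0.734, 0.679, 0.001]
contact_force: [-1.0, -0.5, 5.3]
gripper_width: 0.525
time: 14.48
tool_pos: [0.554, 0.003, 0.0963]
tool_rot: [0.002, 0.734, 0.679, 0.002]
contact_force: [0.5, -0.1, -0.9]
gripper_width: 0.528
F mean [ 0.44 -0.23 -1.1 ] sd [0.63 0.25 0.34] w [0.529 0.529 0.524 0.528 0.527 0.523] tau2 -35.34
crate
t 14.78 p [0.5513 0.0033 0.0921] yaw 85.5 tilt 0.15 j6 -1.62 w 0.523 F [-0.2  -0.57 -1.65]
 dx 0.3226 dy -0.0399 dz 0.0022  rotvec [-0.0026 -0.0002 -0.0667]  or  [-3.0000e-04  4.0000e-03  3.0748e+00]
tray
t 14.78 p [0.5513 0.0033 0.0921] yaw 85.5 tilt 0.15 j6 -1.62 w 0.523 F [-0.2  -0.57 -1.65]
 dx -0.3331 dy 0.0782 dz 0.0018  rotvec [-0.0026 -0.      0.0633]  or  [ 1.0000e-04 -4.0000e-03 -3.0783e+00]
```

```bash
python3 -m handwheel '[{"dx":0.045,"dy":-0.006,"dz":0,"ax":0,"ay":0,"az":-0.02},{"dx":0.1,"dy":-0.012,"dz":0,"ax":0,"ay":0,"az":-0.04},{"dx":0.16,"dy":-0.02,"dz":0,"ax":0,"ay":0,"az":-0.067},{"dx":0.22,"dy":-0.027,"dz":0,"ax":0,"ay":0,"az":-0.067},{"dx":0.28,"dy":-0.035,"dz":0,"ax":0,"ay":0,"az":-0.067}]'; python3 -m handwheel '[{"dx":0.03,"dy":-0.004,"dz":0,"ax":0,"ay":0,"az":0},{"dx":0.042,"dy":-0.005,"dz":0,"ax":0,"ay":0,"az":0},{"dx":0.042,"dy":-0.005,"dz":0,"ax":0,"ay":0,"az":0},{"dx":0.042,"dy":-0.005,"dz":0,"ax":0,"ay":0,"az":0}]'; python3 -c "
from h import *
go(.537,.3275,.0225,89.3)"
```

```text
time: 15.4
tool_pos: [0.5388, 0.2867, 0.0927]
tool_rot: [-0.0, 0.711, 0.703, -0.001]
contact_force: [1.2, -1.5, -0.3]
gripper_width: 0.53
time: 15.9
tool_pos: [0.5352, 0.3257, 0.0932]
tool_rot: [0.0, 0.712, 0.702, -0.0]
contact_force: [-0.6, -1.1, -1.2]
gripper_width: 0.523
t 15.9 p [0.5352 0.3257 0.0932] yaw 89.2 tilt 0.06 j6 -1.13 w 0.523 F [-0.64 -1.06 -1.19]
 dx 0.0018 dy 0.0019 dz 0.0707  rotvec [-0.0006  0.0008 -0.0011]  or  [1.2000e-03 9.0000e-04 3.1405e+00]
```

Place, then go towards box E (425, −2.5, jaws 103.3°).

```bash
python3 -m handwheel '[{"dx":0.001,"dy":0.001,"dz":0.03,"ax":0,"ay":0,"az":0},{"dx":0.001,"dy":0.001,"dz":0.05,"ax":0,"ay":0,"az":0},{"dx":0.001,"dy":0.001,"dz":0.062,"ax":0,"ay":0,"az":0},{"dx":0.001,"dy":0.001,"dz":0.069,"ax":0,"ay":0,"az":0},{"dx":0.001,"dy":0.001,"dz":0.071,"ax":0,"ay":0,"az":0}]'; python3 -m handwheel '[{"dx":0,"dy":0,"dz":0.001,"ax":0,"ay":0,"az":0},{"dx":0,"dy":0,"dz":0.001,"ax":0,"ay":0,"az":0},{"dx":0,"dy":0,"dz":0.001,"ax":0,"ay":0,"az":0}]' 70;  python3 -m handwheel '[{"dx":0,"dy":0,"dz":-0.02,"ax":0,"ay":0,"az":0},{"dx":0,"dy":0,"dz":-0.05,"ax":0,"ay":0,"az":0},{"dx":0,"dy":0,"dz":-0.09,"ax":0,"ay":0,"az":0},{"dx":0,"dy":0,"dz":-0.09,"ax":0,"ay":0,"az":0}]'
python3 boxes.py 5; python3 -c "
from h import *
go(.425,-.0025,.10,103.3)"
```

```text
time: 16.52
tool_pos: [0.5363, 0.328, 0.0229]
tool_rot: [0.0, 0.711, 0.703, 0.0]
contact_force: [-2.2, -2.2, 4.8]
gripper_width: 0.531
time: 16.9
tool_pos: [0.5363, 0.3283, 0.0221]
tool_rot: [0.0, 0.711, 0.703, 0.0]
contact_force: [-0.1, -0.5, -0.5]
gripper_width: 0.723
time: 17.4
tool_pos: [0.5393, 0.3297, 0.1183]
tool_rot: [0.002, 0.711, 0.703, 0.005]
contact_force: [0.3, -0.2, 0.4]
gripper_width: 0.726
top [ 549.3 -125.6   60.2   45.8   13. ]
top [ 5.370e+02  3.278e+02  5.970e+01  4.670e+01 -3.000e-01]
top [467.4 328.6  60.3  47.   -1.6]
top [ 438.3 -130.1   59.6   46.2   22.3]
top [427.3  -2.   60.   45.9  13.5]
top [ 3.964e+02  3.265e+02  5.820e+01  4.780e+01 -3.000e-01]
side [532.6 325.6  59.7  51.1  -0.6]
side [462.3 327.6  58.9  51.9  -3.6]
side [391.7 324.6  60.2  53.6   1. ]
side [422.9  -4.3  61.4  48.9  14.1]
side [ 545.  -127.7   61.5   47.4   12.5]
side [ 434.2 -131.8   61.7   47.5   22.5]
t 17.5 p [0.5366 0.3284 0.1134] yaw 89.3 tilt 0.15 j6 -1.13 w 0.728 F [ 0.61 -0.18 -0.93]
 dx -0.3322 dy -0.1077 dz 0.0128  rotvec [ 0.0025 -0.0008 -0.244 ]  or  [-1.2000e-03 -3.7000e-03  2.8976e+00]
```

```bash
python3 -m handwheel '[{"dx":-0.05,"dy":-0.016,"dz":0,"ax":0,"ay":0,"az":-0.05},{"dx":-0.105,"dy":-0.034,"dz":0,"ax":0,"ay":0,"az":-0.1},{"dx":-0.16,"dy":-0.052,"dz":0,"ax":0,"ay":0,"az":-0.15},{"dx":-0.21,"dy":-0.068,"dz":0,"ax":0,"ay":0,"az":-0.2},{"dx":-0.26,"dy":-0.084,"dz":0,"ax":0,"ay":0,"az":-0.244}]' 0; python3 -c "
from h import *
go(.425,-.003,.1,103.5)"
```

```text
time: 18.12
tool_pos: [0.4472, 0.0677, 0.1103]
tool_rot: [-0.001, 0.62, 0.785, -0.001]
contact_force: [0.4, -0.6, 0.4]
gripper_width: 0.997
t 18.12 p [0.4472 0.0677 0.1103] yaw 103.4 tilt 0.13 j6 -1.82 w 0.997 F [ 0.36 -0.59  0.39]
 dx -0.0636 dy -0.0379 dz 0.0104  rotvec [-0.0022 -0.0004 -0.0016]  or  [-6.00e-04  3.40e-03  3.14e+00]
```

```bash
python3 -m handwheel '[{"dx":-0.03,"dy":-0.018,"dz":0,"ax":0,"ay":0,"az":0},{"dx":-0.06,"dy":-0.036,"dz":0.01,"ax":0,"ay":0,"az":0},{"dx":-0.06,"dy":-0.037,"dz":0.01,"ax":0,"ay":0,"az":0},{"dx":-0.06,"dy":-0.037,"dz":0.01,"ax":0,"ay":0,"az":0}]'; python3 -c "
from h import *
go(.425,-.003,.012,103.5)"
```

```text
time: 18.62
tool_pos: [0.4263, 0.0026, 0.101]
tool_rot: [-0.001, 0.621, 0.784, -0.0]
contact_force: [-0.5, -0.1, -0.5]
gripper_width: 0.995
t 18.62 p [0.4263 0.0026 0.101 ] yaw 103.3 tilt 0.07 j6 -1.97 w 0.995 F [-0.54 -0.14 -0.46]
 dx -0.0052 dy -0.0025 dz 0.0890  rotvec [-0.0009 -0.0008 -0.0038]  or  [-1.3000e-03  1.5000e-03  3.1378e+00]
```

```bash
python3 -m handwheel '[{"dx":-0.005,"dy":-0.002,"dz":0.03,"ax":0,"ay":0,"az":0},{"dx":-0.005,"dy":-0.002,"dz":0.06,"ax":0,"ay":0,"az":0},{"dx":-0.005,"dy":-0.002,"dz":0.08,"ax":0,"ay":0,"az":0},{"dx":-0.005,"dy":-0.002,"dz":0.089,"ax":0,"ay":0,"az":0},{"dx":-0.005,"dy":-0.002,"dz":0.089,"ax":0,"ay":0,"az":0}]'; python3 -m handwheel '[{"dx":0,"dy":0,"dz":0,"ax":0,"ay":0,"az":0},{"dx":0,"dy":0,"dz":0,"ax":0,"ay":0,"az":0},{"dx":0,"dy":0,"dz":0,"ax":0,"ay":0,"az":0},{"dx":0,"dy":0,"dz":0,"ax":0,"ay":0,"az":0}]' 255; python3 -m handwheel '[{"dx":0,"dy":0,"dz":-0.01,"ax":0,"ay":0,"az":0},{"dx":0,"dy":0,"dz":-0.03,"ax":0,"ay":0,"az":0},{"dx":0,"dy":0,"dz":-0.06,"ax":0,"ay":0,"az":0},{"dx":0,"dy":0,"dz":-0.08,"ax":0,"ay":0,"az":0},{"dx":0,"dy":0,"dz":-0.08,"ax":0,"ay":0,"az":0}]' ; python3 weigh.py
python3 -c "
from h import *
print('crate');go(.609,.3265,.09,89.3)
print('tray');go(.603,-.335,.09,81.85)"
```

```text
time: 19.25
tool_pos: [0.4258, -0.0025, 0.0123]
tool_rot: [-0.001, 0.62, 0.785, -0.0]
contact_force: [0.6, -0.4, -0.1]
gripper_width: 0.998
time: 19.75
tool_pos: [0.427, -0.0033, 0.0137]
tool_rot: [0.001, 0.621, 0.784, 0.001]
contact_force: [0.5, -0.4, 5.2]
gripper_width: 0.531
time: 20.38
tool_pos: [0.4269, -0.0033, 0.0942]
tool_rot: [0.002, 0.62, 0.784, 0.001]
contact_force: [-0.4, 0.9, -1.0]
gripper_width: 0.531
F mean [-0.43  0.09 -1.01] sd [0.48 0.33 0.44] w [0.531 0.529 0.528 0.531 0.527 0.527] tau2 -21.35
crate
t 20.68 p [ 0.4249 -0.003   0.0912] yaw 103.3 tilt 0.15 j6 -1.99 w 0.527 F [-1.38  0.36 -0.76]
 dx 0.2783 dy 0.2549 dz 0.0009  rotvec [-0.0025 -0.0007  0.2443]  or  [ 1.1000e-03 -3.6000e-03 -2.8973e+00]
tray
t 20.68 p [ 0.4249 -0.003   0.0912] yaw 103.3 tilt 0.15 j6 -1.99 w 0.527 F [-1.38  0.36 -0.76]
 dx -0.3641 dy 0.0969 dz 0.0006  rotvec [-0.0025 -0.0006  0.3743]  or  [ 8.0000e-04 -3.6000e-03 -2.7673e+00]
```

```bash
python3 -m handwheel '[{"dx":0.035,"dy":0.032,"dz":0,"ax":0,"ay":0,"az":0.05},{"dx":0.075,"dy":0.07,"dz":0,"ax":0,"ay":0,"az":0.1},{"dx":0.115,"dy":0.107,"dz":0,"ax":0,"ay":0,"az":0.15},{"dx":0.155,"dy":0.143,"dz":0,"ax":0,"ay":0,"az":0.2},{"dx":0.195,"dy":0.18,"dz":0,"ax":0,"ay":0,"az":0.244}]'; python3 -c "
from h import *
go(.609,.3265,.09,89.3)"
```

```text
time: 21.3
tool_pos: [0.5564, 0.2296, 0.0914]
tool_rot: [-0.0, 0.712, 0.702, -0.001]
contact_force: [0.3, -1.3, -0.2]
gripper_width: 0.532
t 21.3 p [0.5564 0.2296 0.0914] yaw 89.2 tilt 0.1 j6 -1.29 w 0.532 F [ 0.29 -1.28 -0.23]
 dx 0.0976 dy 0.0513 dz 0.0012  rotvec [-0.0016  0.0007 -0.0009]  or  [1.1000e-03 2.5000e-03 3.1407e+00]
```

```bash
python3 -m handwheel '[{"dx":0.045,"dy":0.024,"dz":0,"ax":0,"ay":0,"az":0},{"dx":0.08,"dy":0.042,"dz":0,"ax":0,"ay":0,"az":0},{"dx":0.094,"dy":0.05,"dz":0,"ax":0,"ay":0,"az":0},{"dx":0.094,"dy":0.05,"dz":0,"ax":0,"ay":0,"az":0},{"dx":0.094,"dy":0.05,"dz":0,"ax":0,"ay":0,"az":0}]'; python3 -c "
from h import *
go(.609,.3265,.0225,89.3)"
```

```text
time: 21.92
tool_pos: [0.6067, 0.3202, 0.0919]
tool_rot: [-0.0, 0.712, 0.703, -0.001]
contact_force: [-0.7, -0.2, -1.0]
gripper_width: 0.529
t 21.93 p [0.6067 0.3202 0.0919] yaw 89.3 tilt 0.1 j6 -1.18 w 0.529 F [-0.71 -0.23 -0.99]
 dx 0.0064 dy 0.0023 dz 0.0694  rotvec [-0.0014  0.001  -0.0005]  or  [1.6000e-03 2.2000e-03 3.1411e+00]
```

```bash
python3 -m handwheel '[{"dx":0.006,"dy":0.002,"dz":0.03,"ax":0,"ay":0,"az":0},{"dx":0.006,"dy":0.002,"dz":0.05,"ax":0,"ay":0,"az":0},{"dx":0.006,"dy":0.002,"dz":0.062,"ax":0,"ay":0,"az":0},{"dx":0.006,"dy":0.002,"dz":0.069,"ax":0,"ay":0,"az":0},{"dx":0.006,"dy":0.002,"dz":0.071,"ax":0,"ay":0,"az":0}]'; python3 -m handwheel '[{"dx":0,"dy":0,"dz":0,"ax":0,"ay":0,"az":0},{"dx":0,"dy":0,"dz":0,"ax":0,"ay":0,"az":0},{"dx":0,"dy":0,"dz":0,"ax":0,"ay":0,"az":0}]' 70;  python3 -m handwheel '[{"dx":0,"dy":0,"dz":-0.02,"ax":0,"ay":0,"az":0},{"dx":0,"dy":0,"dz":-0.05,"ax":0,"ay":0,"az":0},{"dx":0,"dy":0,"dz":-0.09,"ax":0,"ay":0,"az":0},{"dx":0,"dy":0,"dz":-0.09,"ax":0,"ay":0,"az":0}]'
python3 boxes.py 6; python3 -c "
from h import *
go(.547,-.1265,.12,102.8)"
```

```text
time: 22.55
tool_pos: [0.6096, 0.3273, 0.0218]
tool_rot: [0.0, 0.711, 0.703, 0.0]
contact_force: [-1.5, -0.3, 3.0]
gripper_width: 0.528
time: 22.92
tool_pos: [0.6098, 0.3277, 0.0223]
tool_rot: [0.0, 0.711, 0.703, 0.001]
contact_force: [0.0, -0.1, 0.5]
gripper_width: 0.726
time: 23.42
tool_pos: [0.6129, 0.3289, 0.1188]
tool_rot: [0.002, 0.711, 0.703, 0.005]
contact_force: [0.2, 0.9, -0.6]
gripper_width: 0.726
top [ 6.048e+02  3.279e+02  5.080e+01  4.780e+01 -6.000e-01]
top [ 549.3 -126.    60.3   46.9   13.1]
top [5.375e+02 3.281e+02 6.030e+01 4.640e+01 1.000e-01]
top [467.2 327.9  59.9  45.9  -1.5]
top [ 438.4 -130.3   59.7   46.7   22. ]
top [3.962e+02 3.202e+02 5.810e+01 3.460e+01 1.000e-01]
side [6.022e+02 3.255e+02 5.480e+01 5.280e+01 2.000e-01]
side [5.327e+02 3.271e+02 6.080e+01 5.250e+01 5.000e-01]
side [462.3 327.8  59.4  50.9  -1. ]
side [391.9 324.8  60.1  54.3   0. ]
side [ 544.5 -127.2   61.2   48.4   12.9]
side [ 433.6 -131.3   61.5   48.6   20.8]
t 23.52 p [0.61   0.3277 0.1134] yaw 89.3 tilt 0.15 j6 -1.17 w 0.726 F [-0.03 -0.33 -0.9 ]
 dx -0.4549 dy -0.0576 dz -0.0072  rotvec [ 0.0024 -0.0007 -0.2353]  or  [-1.0000e-03 -3.6000e-03  2.9063e+00]
```

View pics/s_6.png

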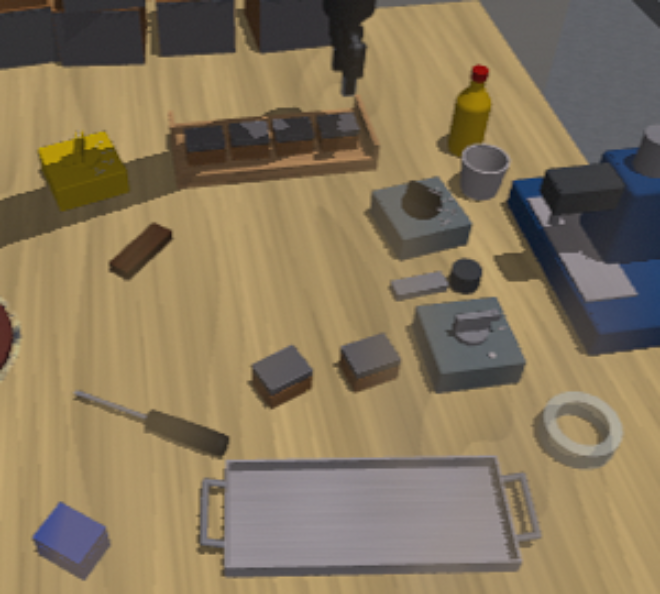

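```bash
python3 -m handwheel '[{"dx":-0.05,"dy":-0.006,"dz":0,"ax":0,"ay":0,"az":-0.05},{"dx":-0.11,"dy":-0.014,"dz":0,"ax":0,"ay":0,"az":-0.1},{"dx":-0.17,"dy":-0.021,"dz":0,"ax":0,"ay":0,"az":-0.15},{"dx":-0.23,"dy":-0.028,"dz":0,"ax":0,"ay":0,"az":-0.2},{"dx":-0.29,"dy":-0.036,"dz":0,"ax":0,"ay":0,"az":-0.235}]' 0; python3 -c "
from h import *
go(.547,-.1266,.1,102.9)"
```

```text
time: 24.15
tool_pos: [0.5684, 0.0361, 0.1101]
tool_rot: [-0.001, 0.623, 0.782, -0.001]
contact_force: [0.4, -0.5, 0.5]
gripper_width: 0.999
t 24.15 p [0.5684 0.0361 0.1101] yaw 102.9 tilt 0.14 j6 -1.86 w 0.999 F [ 0.37 -0.5   0.5 ]
 dx -0.1539 dy -0.0571 dz 0.0102  rotvec [-0.0023 -0.0006 -0.0006]  or  [-9.000e-04  3.600e-03  3.141e+00]
```

```bash
python3 -m handwheel '[{"dx":-0.05,"dy":-0.018,"dz":0,"ax":0,"ay":0,"az":0},{"dx":-0.1,"dy":-0.037,"dz":0.005,"ax":0,"ay":0,"az":0},{"dx":-0.14,"dy":-0.052,"dz":0.01,"ax":0,"ay":0,"az":0},{"dx":-0.15,"dy":-0.056,"dz":0.01,"ax":0,"ay":0,"az":0},{"dx":-0.15,"dy":-0.056,"dz":0.01,"ax":0,"ay":0,"az":0}]'; python3 -c "
from h import *
go(.547,-.1266,.012,102.9)"
```

```text
time: 24.78
tool_pos: [0.548, -0.1206, 0.1008]
tool_rot: [-0.001, 0.624, 0.781, -0.0]
contact_force: [-0.2, 0.7, -0.2]
gripper_width: 1.003
t 24.77 p [ 0.548  -0.1206  0.1008] yaw 102.7 tilt 0.1 j6 -2.14 w 1.003 F [-0.21  0.72 -0.24]
 dx -0.0057 dy -0.0022 dz 0.0888  rotvec [-0.0011 -0.0013 -0.0031]  or  [-2.1000e-03  1.8000e-03  3.1385e+00]
```

```bash
python3 -m handwheel '[{"dx":-0.005,"dy":-0.002,"dz":0.03,"ax":0,"ay":0,"az":0},{"dx":-0.005,"dy":-0.002,"dz":0.06,"ax":0,"ay":0,"az":0},{"dx":-0.005,"dy":-0.002,"dz":0.08,"ax":0,"ay":0,"az":0},{"dx":-0.005,"dy":-0.002,"dz":0.089,"ax":0,"ay":0,"az":0},{"dx":-0.005,"dy":-0.002,"dz":0.089,"ax":0,"ay":0,"az":0}]'; python3 -m handwheel '[{"dx":0,"dy":0,"dz":0,"ax":0,"ay":0,"az":0},{"dx":0,"dy":0,"dz":0,"ax":0,"ay":0,"az":0},{"dx":0,"dy":0,"dz":0,"ax":0,"ay":0,"az":0},{"dx":0,"dy":0,"dz":0,"ax":0,"ay":0,"az":0}]' 255; python3 -m handwheel '[{"dx":0,"dy":0,"dz":-0.01,"ax":0,"ay":0,"az":0},{"dx":0,"dy":0,"dz":-0.03,"ax":0,"ay":0,"az":0},{"dx":0,"dy":0,"dz":-0.06,"ax":0,"ay":0,"az":0},{"dx":0,"dy":0,"dz":-0.08,"ax":0,"ay":0,"az":0},{"dx":0,"dy":0,"dz":-0.08,"ax":0,"ay":0,"az":0}]' ; python3 weigh.py
python3 -c "
from h import *
print('tray');go(.567,-.330,.09,81.85)"
```

```text
time: 25.4
tool_pos: [0.5477, -0.1256, 0.0123]
tool_rot: [-0.0, 0.624, 0.782, -0.0]
contact_force: [-0.3, -0.2, 1.0]
gripper_width: 0.998
time: 25.9
tool_pos: [0.5487, -0.1265, 0.0139]
tool_rot: [0.001, 0.624, 0.781, 0.0]
contact_force: [-0.4, 0.7, 5.0]
gripper_width: 0.526
time: 26.52
tool_pos: [0.5492, -0.1267, 0.0952]
tool_rot: [0.002, 0.624, 0.781, 0.001]
contact_force: [-0.4, 0.5, -5.8]
gripper_width: 0.527
F mean [-0.06  0.08 -4.48] sd [0.21 0.46 0.62] w [0.524 0.528 0.529 0.529 0.528 0.529] tau2 -38.23
tray
t 26.82 p [ 0.5467 -0.1258  0.091 ] yaw 102.8 tilt 0.16 j6 -2.15 w 0.529 F [-0.25  0.15 -3.33]
 dx -0.2037 dy -0.0254 dz 0.0008  rotvec [-0.0025 -0.0011  0.3652]  or  [ 1.5000e-03 -3.5000e-03 -2.7764e+00]
```

```bash
python3 -m handwheel '[{"dx":-0.045,"dy":-0.003,"dz":0,"ax":0,"ay":0,"az":0.1},{"dx":-0.1,"dy":-0.01,"dz":0,"ax":0,"ay":0,"az":0.2},{"dx":-0.155,"dy":-0.013,"dz":0,"ax":0,"ay":0,"az":0.3},{"dx":-0.19,"dy":-0.015,"dz":0,"ax":0,"ay":0,"az":0.365},{"dx":-0.198,"dy":-0.016,"dz":0,"ax":0,"ay":0,"az":0.365}]'; python3 -m handwheel '[{"dx":0,"dy":0,"dz":0,"ax":0,"ay":0,"az":0},{"dx":0,"dy":0,"dz":0,"ax":0,"ay":0,"az":0}]';python3 -c "
from h import *
go(.5556,-.3283,.0175,81.85)"
```

```text
time: 27.45
tool_pos: [0.5755, -0.3249, 0.0916]
tool_rot: [-0.0, 0.756, 0.654, -0.0]
contact_force: [0.3, 0.4, -5.0]
gripper_width: 0.527
time: 27.7
tool_pos: [0.5756, -0.3213, 0.0919]
tool_rot: [-0.001, 0.755, 0.656, -0.0]
contact_force: [-1.0, 0.1, -3.8]
gripper_width: 0.526
t 27.7 p [ 0.5756 -0.3213  0.0919] yaw 81.9 tilt 0.1 j6 -2.05 w 0.526 F [-0.99  0.14 -3.8 ]
 dx -0.0098 dy -0.0187 dz 0.0744  rotvec [-0.0013 -0.0011  0.0016]  or  [ 1.70e-03 -2.00e-03 -3.14e+00]
```

```bash
python3 -m handwheel '[{"dx":-0.005,"dy":-0.009,"dz":0.02,"ax":0,"ay":0,"az":0},{"dx":-0.01,"dy":-0.019,"dz":0.04,"ax":0,"ay":0,"az":0},{"dx":-0.01,"dy":-0.019,"dz":0.06,"ax":0,"ay":0,"az":0},{"dx":-0.01,"dy":-0.019,"dz":0.07,"ax":0,"ay":0,"az":0},{"dx":-0.01,"dy":-0.019,"dz":0.0755,"ax":0,"ay":0,"az":0}]';python3 -m handwheel '[{"dx":0,"dy":0,"dz":0,"ax":0,"ay":0,"az":0},{"dx":0,"dy":0,"dz":0,"ax":0,"ay":0,"az":0}]'; python3 -m handwheel '[{"dx":0,"dy":0,"dz":0,"ax":0,"ay":0,"az":0},{"dx":0,"dy":0,"dz":0,"ax":0,"ay":0,"az":0},{"dx":0,"dy":0,"dz":0,"ax":0,"ay":0,"az":0}]' 70;  python3 -m handwheel '[{"dx":0,"dy":0,"dz":-0.02,"ax":0,"ay":0,"az":0},{"dx":0,"dy":0,"dz":-0.05,"ax":0,"ay":0,"az":0},{"dx":0,"dy":0,"dz":-0.09,"ax":0,"ay":0,"az":0},{"dx":0,"dy":0,"dz":-0.09,"ax":0,"ay":0,"az":0}]'
python3 boxes.py 7; python3 -c "
from h import *
go(.436,-.131,.10,112.2)"
```

```text
time: 28.32
tool_pos: [0.5552, -0.3295, 0.0169]
tool_rot: [-0.001, 0.755, 0.655, -0.0]
contact_force: [-8.0, 6.1, 12.6]
gripper_width: 0.528
time: 28.58
tool_pos: [0.5563, -0.3303, 0.0176]
tool_rot: [0.001, 0.755, 0.655, 0.0]
contact_force: [0.5, -0.2, -4.1]
gripper_width: 0.525
time: 28.95
tool_pos: [0.5562, -0.3303, 0.0179]
tool_rot: [0.001, 0.755, 0.655, 0.0]
contact_force: [-0.5, -0.7, 0.1]
gripper_width: 0.73
time: 29.45
tool_pos: [0.5586, -0.3322, 0.114]
tool_rot: [0.005, 0.755, 0.655, 0.001]
contact_force: [0.5, -0.1, 0.2]
gripper_width: 0.729
top [604.4 327.9  50.5  47.1  -1. ]
top [ 556.9 -328.    60.4   45.8   -7.4]
top [5.374e+02 3.278e+02 6.010e+01 4.600e+01 1.000e-01]
top [467.2 328.5  59.9  47.9  -2. ]
top [ 438.4 -130.1   59.5   46.3   22.2]
top [396.4 326.8  57.6  48.6  -1.1]
side [ 433.4 -131.    61.2   50.2   23.6]
side [ 552.2 -330.6   60.5   47.4   -9. ]
t 29.55 p [ 0.5563 -0.3304  0.1089] yaw 81.9 tilt 0.15 j6 -2.08 w 0.728 F [-0.13  0.02  0.26]
 dx 0.1804 dy -0.1473 dz 0.0084  rotvec [ 0.0019  0.0019 -0.5294]  or  [ 2.5000e-03 -2.5000e-03  2.6122e+00]
```

View pics/s_7.png

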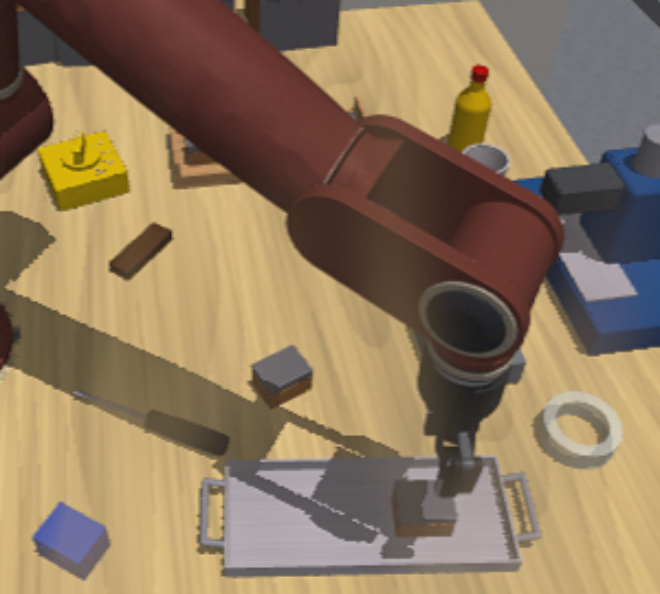

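```bash
python3 -m handwheel '[{"dx":0.035,"dy":-0.029,"dz":0,"ax":0,"ay":0,"az":-0.1},{"dx":0.075,"dy":-0.061,"dz":0,"ax":0,"ay":0,"az":-0.22},{"dx":0.115,"dy":-0.094,"dz":0,"ax":0,"ay":0,"az":-0.34},{"dx":0.15,"dy":-0.122,"dz":0,"ax":0,"ay":0,"az":-0.45},{"dx":0.178,"dy":-0.145,"dz":0,"ax":0,"ay":0,"az":-0.53}]' 0; python3 -m handwheel '[{"dx":0,"dy":0,"dz":0,"ax":0,"ay":0,"az":0},{"dx":0,"dy":0,"dz":0,"ax":0,"ay":0,"az":0}]'; python3 -c "
from h import *
go(.436,-.131,.012,112.2)"
```

```text
time: 30.18
tool_pos: [0.4353, -0.1314, 0.1055]
tool_rot: [-0.001, 0.556, 0.831, -0.0]
contact_force: [-0.6, -0.7, 0.5]
gripper_width: 1.005
time: 30.42
tool_pos: [0.4373, -0.1335, 0.1068]
tool_rot: [-0.0, 0.558, 0.83, -0.0]
contact_force: [-0.4, 0.2, 0.0]
gripper_width: 1.001
t 30.43 p [ 0.4373 -0.1335  0.1068] yaw 112.2 tilt 0.02 j6 -2.42 w 1.001 F [-0.43  0.19  0.02]
 dx 0.0028 dy -0.0003 dz 0.0948  rotvec [-0.0004 -0.      0.0001]  or  [ 1.0000e-04 -6.0000e-04 -3.1415e+00]
```

```bash
python3 -m handwheel '[{"dx":0.002,"dy":0,"dz":0.03,"ax":0,"ay":0,"az":0},{"dx":0.002,"dy":0,"dz":0.06,"ax":0,"ay":0,"az":0},{"dx":0.002,"dy":0,"dz":0.085,"ax":0,"ay":0,"az":0},{"dx":0.002,"dy":0,"dz":0.094,"ax":0,"ay":0,"az":0},{"dx":0.002,"dy":0,"dz":0.094,"ax":0,"ay":0,"az":0}]'; python3 -m handwheel '[{"dx":0,"dy":0,"dz":0,"ax":0,"ay":0,"az":0},{"dx":0,"dy":0,"dz":0,"ax":0,"ay":0,"az":0},{"dx":0,"dy":0,"dz":0,"ax":0,"ay":0,"az":0},{"dx":0,"dy":0,"dz":0,"ax":0,"ay":0,"az":0}]' 255; python3 -m handwheel '[{"dx":0,"dy":0,"dz":-0.01,"ax":0,"ay":0,"az":0},{"dx":0,"dy":0,"dz":-0.03,"ax":0,"ay":0,"az":0},{"dx":0,"dy":0,"dz":-0.06,"ax":0,"ay":0,"az":0},{"dx":0,"dy":0,"dz":-0.08,"ax":0,"ay":0,"az":0},{"dx":0,"dy":0,"dz":-0.08,"ax":0,"ay":0,"az":0}]' ; python3 weigh.py
python3 -c "
from h import *
print('tray');go(.437,-.311,.09,81.85)"
```

```text
time: 31.05
tool_pos: [0.4366, -0.1318, 0.0127]
tool_rot: [-0.001, 0.558, 0.83, -0.0]
contact_force: [-0.1, -0.1, 0.8]
gripper_width: 1.0
time: 31.55
tool_pos: [0.4375, -0.1317, 0.0144]
tool_rot: [0.001, 0.558, 0.83, 0.0]
contact_force: [0.3, 1.8, 6.3]
gripper_width: 0.529
time: 32.17
tool_pos: [0.4371, -0.1317, 0.0942]
tool_rot: [0.001, 0.557, 0.83, 0.0]
contact_force: [-0.1, 0.0, -3.6]
gripper_width: 0.53
F mean [-0.43  0.01 -5.21] sd [0.47 0.36 0.58] w [0.53  0.526 0.525 0.527 0.524 0.526] tau2 -26.43
tray
t 32.48 p [ 0.4356 -0.1309  0.0916] yaw 112.2 tilt 0.16 j6 -2.41 w 0.526 F [-1.38  0.39 -4.31]
 dx -0.1672 dy -0.0668 dz 0.0013  rotvec [-0.0024 -0.0015  0.5303]  or  [ 2.0000e-03 -3.2000e-03 -2.6113e+00]
```

```bash
python3 -m handwheel '[{"dx":-0.035,"dy":-0.014,"dz":0,"ax":0,"ay":0,"az":0.1},{"dx":-0.075,"dy":-0.03,"dz":0,"ax":0,"ay":0,"az":0.22},{"dx":-0.115,"dy":-0.046,"dz":0,"ax":0,"ay":0,"az":0.34},{"dx":-0.15,"dy":-0.06,"dz":0,"ax":0,"ay":0,"az":0.45},{"dx":-0.166,"dy":-0.066,"dz":0,"ax":0,"ay":0,"az":0.53}]'; python3 -m handwheel '[{"dx":0,"dy":0,"dz":0,"ax":0,"ay":0,"az":0},{"dx":0,"dy":0,"dz":0,"ax":0,"ay":0,"az":0}]';python3 -c "
from h import *
go(.437,-.311,.0175,81.85)"
```

```text
time: 33.1
tool_pos: [0.4378, -0.3118, 0.0923]
tool_rot: [-0.0, 0.757, 0.653, -0.0]
contact_force: [0.2, 0.7, -5.1]
gripper_width: 0.524
time: 33.35
tool_pos: [0.4379, -0.3091, 0.0922]
tool_rot: [-0.001, 0.755, 0.656, 0.0]
contact_force: [0.0, 0.7, -4.7]
gripper_width: 0.527
t 33.35 p [ 0.4379 -0.3091  0.0922] yaw 81.9 tilt 0.11 j6 -2.18 w 0.527 F [ 0.    0.69 -4.69]
 dx -0.0022 dy -0.0005 dz 0.0747  rotvec [-0.0014 -0.0014  0.0016]  or  [ 2.20e-03 -2.20e-03 -3.14e+00]
```

```bash
python3 -m handwheel '[{"dx":-0.002,"dy":0,"dz":0.02,"ax":0,"ay":0,"az":0},{"dx":-0.002,"dy":0,"dz":0.045,"ax":0,"ay":0,"az":0},{"dx":-0.002,"dy":0,"dz":0.065,"ax":0,"ay":0,"az":0},{"dx":-0.002,"dy":0,"dz":0.071,"ax":0,"ay":0,"az":0},{"dx":-0.002,"dy":0,"dz":0.0745,"ax":0,"ay":0,"az":0}]';python3 -m handwheel '[{"dx":0,"dy":0,"dz":0,"ax":0,"ay":0,"az":0},{"dx":0,"dy":0,"dz":0,"ax":0,"ay":0,"az":0}]'; python3 -m handwheel '[{"dx":0,"dy":0,"dz":0,"ax":0,"ay":0,"az":0},{"dx":0,"dy":0,"dz":0,"ax":0,"ay":0,"az":0},{"dx":0,"dy":0,"dz":0,"ax":0,"ay":0,"az":0}]' 70;  python3 -m handwheel '[{"dx":0,"dy":0,"dz":-0.02,"ax":0,"ay":0,"az":0},{"dx":0,"dy":0,"dz":-0.05,"ax":0,"ay":0,"az":0},{"dx":0,"dy":0,"dz":-0.1,"ax":0,"ay":0,"az":0},{"dx":0,"dy":0,"dz":-0.15,"ax":0,"ay":0,"az":0}]'
python3 boxes.py 8; python3 -c "
from h import *
go(.6,.02,.17,45.2)"
```

```text
time: 33.98
tool_pos: [0.4379, -0.3115, 0.018]
tool_rot: [-0.0, 0.755, 0.655, -0.0]
contact_force: [0.5, -0.4, -5.2]
gripper_width: 0.522
time: 34.22
tool_pos: [0.4386, -0.3125, 0.0195]
tool_rot: [0.001, 0.755, 0.655, 0.0]
contact_force: [0.2, 0.1, -5.4]
gripper_width: 0.528
time: 34.6
tool_pos: [0.4385, -0.3125, 0.0194]
tool_rot: [0.001, 0.755, 0.655, 0.0]
contact_force: [0.4, 0.3, -0.5]
gripper_width: 0.725
time: 35.1
tool_pos: [0.4378, -0.3119, 0.17]
tool_rot: [-0.0, 0.755, 0.655, -0.0]
contact_force: [0.2, -0.8, -0.6]
gripper_width: 0.724
top [604.7 327.5  50.2  47.3  -0.7]
top [ 557.  -328.8   59.6   47.2   -8. ]
top [ 5.378e+02  3.284e+02  6.060e+01  4.660e+01 -2.000e-01]
top [467.2 328.7  60.   46.9  -1.8]
top [ 439.8 -311.    59.5   46.7   -8.3]
top [3.964e+02 3.266e+02 5.860e+01 4.770e+01 2.000e-01]
side [ 552.3 -330.1   60.2   49.    -9.3]
side [ 435.3 -313.3   60.    46.8   -8.1]
t 35.2 p [ 0.4412 -0.3149  0.1766] yaw 81.9 tilt 0.78 j6 -2.19 w 0.727 F [ 0.08 -1.05 -0.07]
 dx 0.3541 dy 0.1098 dz 0.0050  rotvec [0.0133 0.004  0.64  ]  or  [-0.0052  0.0172 -2.5015]
```

View pics/s_8.png

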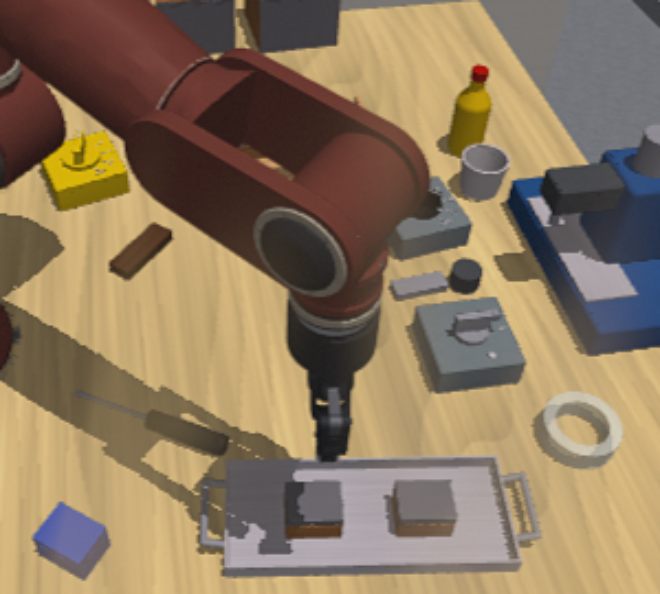

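```bash
python3 -m handwheel '[{"dx":0.05,"dy":0.015,"dz":0,"ax":0,"ay":0,"az":0.1},{"dx":0.11,"dy":0.034,"dz":0,"ax":0,"ay":0,"az":0.25},{"dx":0.17,"dy":0.053,"dz":0,"ax":0,"ay":0,"az":0.4},{"dx":0.22,"dy":0.068,"dz":0,"ax":0,"ay":0,"az":0.55},{"dx":0.27,"dy":0.084,"dz":0,"ax":0,"ay":0,"az":0.64}]' 0
python3 - <<'E'
from h import *
f,P=cloud("top")
a=cv2.resize(f["image"][85:155,235:405],None,fx=4.6,fy=4.6,interpolation=cv2.INTER_CUBIC)
b=cv2.imread("pics/top0.png");cv2.imwrite("pics/knobs.png",cv2.resize(b[88:152,240:305],None,fx=9,fy=9,interpolation=cv2.INTER_CUBIC))
for n in("top","side"):
    f,P=cloud(n)
    for r in rects(P,.04,.05,(.6,.8),(-.2,.2),300): print(n,"housing",np.round(r[:5],1))
    for r in rects(P,.068,.09,(.6,.75),(-.2,.2),15): print(n,"bar",np.round(r[:5],1))
go(.6826,.1167,.13,45.2)
E
```

```text
time: 35.83
tool_pos: [0.5598, -0.0548, 0.1682]
tool_rot: [0.0, 0.924, 0.383, -0.0]
contact_force: [-0.3, -0.3, -0.5]
gripper_width: 0.997
top housing [684.7 117.8 110.7 109.6   9. ]
top bar [684.7 117.4  49.3  11.3 -46. ]
side housing [680.6 115.3 113.9 111.  -81.7]
side housing [ 672.2 -121.1  111.8  110.8   89.9]
side bar [681.9 115.1  45.4  15.7 -44.8]
side bar [ 6.761e+02 -1.207e+02  5.410e+01  1.390e+01  5.000e-01]
t 35.98 p [ 0.5597 -0.0545  0.1681] yaw 45.4 tilt 0.04 j6 -1.02 w 1.004 F [-1.01 -0.07  0.93]
 dx 0.2083 dy -0.0326 dz 0.0380  rotvec [-0.0005  0.0004  0.0042]  or  [-7.0000e-04 -8.0000e-04 -3.1374e+00]
```

View pics/knobs.png

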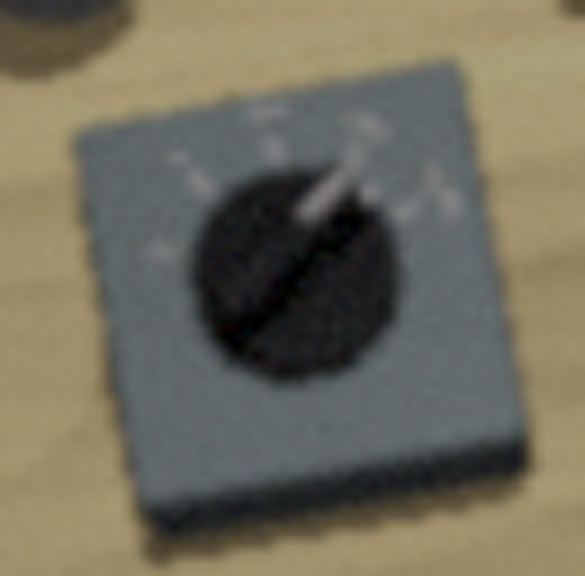

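```bash
python3 -m handwheel '[{"dx":0.05,"dy":-0.008,"dz":0,"ax":0,"ay":0,"az":0},{"dx":0.105,"dy":-0.016,"dz":0,"ax":0,"ay":0,"az":0},{"dx":0.16,"dy":-0.025,"dz":0.02,"ax":0,"ay":0,"az":0},{"dx":0.2,"dy":-0.031,"dz":0.038,"ax":0,"ay":0,"az":0},{"dx":0.206,"dy":-0.032,"dz":0.038,"ax":0,"ay":0,"az":0}]' 0;python3 -m handwheel '[{"dx":0,"dy":0,"dz":0,"ax":0,"ay":0,"az":0},{"dx":0,"dy":0,"dz":0,"ax":0,"ay":0,"az":0}]'
python3 - <<'E'
from h import *
f,P=cloud("side");cv2.imwrite("pics/s9.png",cv2.resize(f["image"][120:280,330:530],None,fx=3.6,fy=3.6,interpolation=cv2.INTER_CUBIC))
go(.6826,.1167,.062,45)
E
```

```text
time: 36.6
tool_pos: [0.6811, 0.1125, 0.1275]
tool_rot: [-0.001, 0.923, 0.385, -0.002]
contact_force: [-0.1, -0.1, -1.1]
gripper_width: 1.002
time: 36.85
tool_pos: [0.6818, 0.1105, 0.1316]
tool_rot: [0.0, 0.924, 0.384, 0.001]
contact_force: [-0.0, 0.0, 0.6]
gripper_width: 0.994
t 36.9 p [0.6819 0.1107 0.1317] yaw 45.1 tilt 0.08 j6 -0.73 w 1.0 F [ 0.78  0.11 -0.68]
 dx 0.0047 dy -0.0038 dz 0.0697  rotvec [ 0.0012 -0.0009  0.0019]  or  [ 1.3000e-03  1.8000e-03 -3.1397e+00]
```

View pics/s9.png

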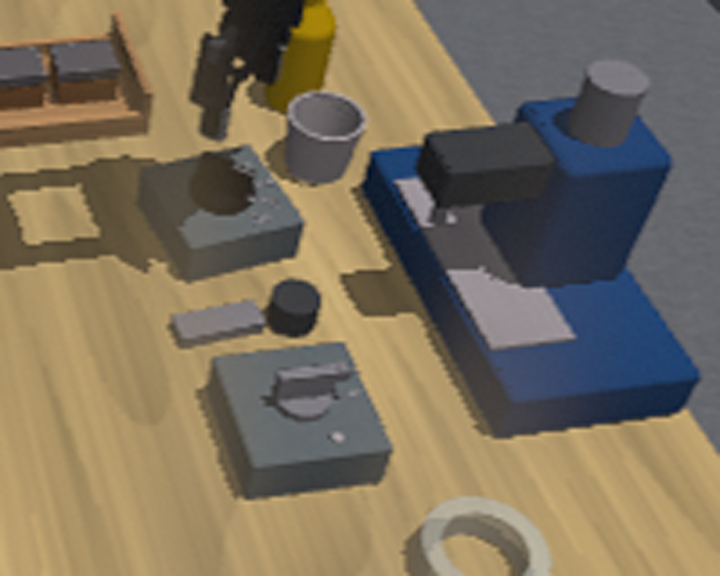

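```bash
python3 -m handwheel '[{"dx":0.004,"dy":-0.004,"dz":0.01,"ax":0,"ay":0,"az":0},{"dx":0.004,"dy":-0.004,"dz":0.03,"ax":0,"ay":0,"az":0},{"dx":0.004,"dy":-0.004,"dz":0.05,"ax":0,"ay":0,"az":0},{"dx":0.004,"dy":-0.004,"dz":0.065,"ax":0,"ay":0,"az":0},{"dx":0.004,"dy":-0.004,"dz":0.068,"ax":0,"ay":0,"az":0}]' 0;python3 -m handwheel '[{"dx":0,"dy":0,"dz":0,"ax":0,"ay":0,"az":0},{"dx":0,"dy":0,"dz":0,"ax":0,"ay":0,"az":0},{"dx":0,"dy":0,"dz":0,"ax":0,"ay":0,"az":0}]' 140; python3 -m handwheel '[{"dx":0,"dy":0,"dz":0,"ax":0,"ay":0,"az":0},{"dx":0,"dy":0,"dz":0,"ax":0,"ay":0,"az":0},{"dx":0,"dy":0,"dz":0,"ax":0,"ay":0,"az":0},{"dx":0,"dy":0,"dz":0,"ax":0,"ay":0,"az":0}]' 255;python3 -c "
from h import *
go(.6826,.1167,.062,99.1)"
```

```text
time: 37.52
tool_pos: [0.6803, 0.1177, 0.0598]
tool_rot: [-0.001, 0.923, 0.384, -0.002]
contact_force: [-0.3, 0.5, 0.4]
gripper_width: 1.002
time: 37.9
tool_pos: [0.6824, 0.1178, 0.0636]
tool_rot: [0.0, 0.923, 0.384, 0.001]
contact_force: [0.4, 0.4, -0.1]
gripper_width: 0.45
time: 38.4
tool_pos: [0.6823, 0.1182, 0.0632]
tool_rot: [-0.0, 0.923, 0.384, 0.001]
contact_force: [0.3, 1.8, 3.1]
gripper_width: 0.124
t 38.4 p [0.6823 0.1182 0.0632] yaw 45.2 tilt 0.08 j6 -0.73 w 0.124 F [0.3  1.78 3.09]
 dx -0.0008 dy 0.0013 dz 0.0012  rotvec [ 0.0011 -0.0011 -0.9408]  or  [-1.3000e-03 -1.3000e-03  2.2008e+00]
```

```bash
python3 -m handwheel '[{"dx":0,"dy":0,"dz":0,"ax":0,"ay":0,"az":-0.1},{"dx":0,"dy":0,"dz":0,"ax":0,"ay":0,"az":-0.25},{"dx":0,"dy":0,"dz":0,"ax":0,"ay":0,"az":-0.4},{"dx":0,"dy":0,"dz":0,"ax":0,"ay":0,"az":-0.55},{"dx":0,"dy":0,"dz":0,"ax":0,"ay":0,"az":-0.7}]';python3 -m handwheel '[{"dx":0,"dy":0,"dz":0,"ax":0,"ay":0,"az":-0.14},{"dx":0,"dy":0,"dz":0,"ax":0,"ay":0,"az":-0.24},{"dx":0,"dy":0,"dz":0,"ax":0,"ay":0,"az":-0.24},{"dx":0,"dy":0,"dz":0,"ax":0,"ay":0,"az":-0.24}]';python3 -c "
from h import *
go(.6826,.1167,.062,99.1)
print(manip.state()['ft_torque'])"
```

```text
time: 39.02
tool_pos: [0.6819, 0.1173, 0.0633]
tool_rot: [0.0, 0.734, 0.679, -0.0]
contact_force: [-1.0, 0.1, 3.5]
gripper_width: 0.119
time: 39.52
tool_pos: [0.682, 0.117, 0.0632]
tool_rot: [0.001, 0.65, 0.76, -0.0]
contact_force: [-1.7, -2.3, 6.2]
gripper_width: 0.122
t 39.52 p [0.682  0.117  0.0632] yaw 99.0 tilt 0.08 j6 -1.66 w 0.122 F [-1.73 -2.31  6.16]
 dx -0.0004 dy 0.0006 dz 0.0012  rotvec [-0.      0.0015 -0.0023]  or  [2.3000e-03 1.0000e-04 3.1393e+00]
[-0.50069273  0.2225987   0.11214745]
```

Release gently, lift, and look.

```bash
python3 -m handwheel '[{"dx":0,"dy":0,"dz":0,"ax":0,"ay":0,"az":0},{"dx":0,"dy":0,"dz":0,"ax":0,"ay":0,"az":0},{"dx":0,"dy":0,"dz":0,"ax":0,"ay":0,"az":0}]' 120; python3 -m handwheel '[{"dx":0,"dy":0,"dz":-0.01,"ax":0,"ay":0,"az":0},{"dx":0,"dy":0,"dz":-0.04,"ax":0,"ay":0,"az":0},{"dx":0,"dy":0,"dz":-0.08,"ax":0,"ay":0,"az":0},{"dx":0,"dy":0,"dz":-0.1,"ax":0,"ay":0,"az":0}]' 0;python3 -c "
from h import *
go(.64,0,.16,90)"
```

```text
time: 39.9
tool_pos: [0.6814, 0.1179, 0.0619]
tool_rot: [-0.0, 0.649, 0.761, -0.0]
contact_force: [0.3, -0.3, -0.5]
gripper_width: 0.53
time: 40.4
tool_pos: [0.6833, 0.1179, 0.1665]
tool_rot: [0.002, 0.649, 0.761, 0.002]
contact_force: [-0.1, 0.2, 0.7]
gripper_width: 1.003
t 40.4 p [0.6833 0.1179 0.1665] yaw 99.1 tilt 0.29 j6 -1.67 w 1.003 F [-0.12  0.24  0.72]
 dx -0.1097 dy -0.0613 dz 0.0062  rotvec [0.0051 0.     0.158 ]  or  [-0.      0.0076 -2.9835]
```

```bash
python3 -m handwheel '[{"dx":-0.045,"dy":-0.025,"dz":0,"ax":0,"ay":0,"az":0.05},{"dx":-0.095,"dy":-0.053,"dz":0,"ax":0,"ay":0,"az":0.1},{"dx":-0.14,"dy":-0.08,"dz":0,"ax":0,"ay":0,"az":0.158},{"dx":-0.16,"dy":-0.09,"dz":0,"ax":0,"ay":0,"az":0.158}]' 0; python3 boxes.py 10
python3 - <<'E'
from h import *
f,P=cloud("top")
cv2.imwrite("pics/sel10.png",cv2.resize(f["image"][88:152,240:305],None,fx=9,fy=9,interpolation=cv2.INTER_CUBIC))
for r in rects(P,.068,.09,(.6,.75),(-.2,.2),15): print("bar",np.round(r[:5],1))
for r in rects(P,.04,.05,(.6,.8),(-.2,.2),300): print("housing",np.round(r[:5],1))
for r in rects(P,.008,.035,(.6,.75),(-.05,.05)): print("low",np.round(r[:5],1))
go(.6737,-.1196,.13,90)
E
```

```text
time: 40.9
tool_pos: [0.617, -0.0564, 0.1624]
tool_rot: [-0.0, 0.708, 0.706, -0.0]
contact_force: [0.0, 0.1, 0.7]
gripper_width: 1.0
top [ 6.048e+02  3.277e+02  5.020e+01  4.660e+01 -4.000e-01]
top [ 557.  -328.9   59.9   47.2   -8.2]
top [5.378e+02 3.278e+02 6.100e+01 4.590e+01 4.000e-01]
top [467.3 329.   60.1  47.8  -1.5]
top [ 439.8 -311.2   59.9   46.7   -8.3]
top [396.4 326.4  57.9  47.7  -0.8]
side [602.5 325.3  55.9  50.9  -1.7]
side [ 5.324e+02  3.261e+02  6.110e+01  5.370e+01 -3.000e-01]
side [462.4 325.4  59.1  53.   -4.7]
side [ 3.92e+02  3.24e+02  6.00e+01  5.36e+01 -1.00e-01]
side [ 552.2 -330.1   59.9   48.5   -8.3]
side [ 435.2 -313.9   59.7   46.8   -8.7]
bar [684.7 117.8  49.6  11.9   9.3]
housing [684.6 117.8 110.9 109.6   9.1]
t 41.05 p [ 0.6181 -0.0547  0.1625] yaw 89.9 tilt 0.04 j6 -1.78 w 0.999 F [ 0.21  0.46 -0.42]
 dx -0.0648 dy 0.0556 dz 0.0325  rotvec [ 0.0002 -0.0007 -0.0009]  or  [-1.1000e-03 -3.0000e-04  3.1407e+00]
```

View pics/sel10.png

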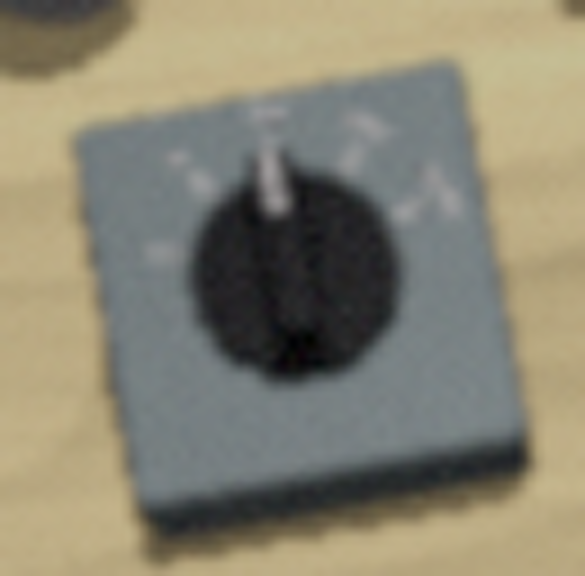

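View pics/t_10.png

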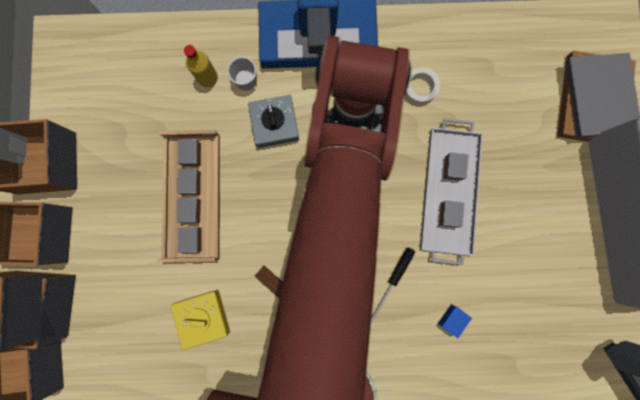

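```bash
python3 -m handwheel '[{"dx":-0.035,"dy":0.03,"dz":0,"ax":0,"ay":0,"az":0},{"dx":-0.063,"dy":0.054,"dz":0,"ax":0,"ay":0,"az":0},{"dx":-0.063,"dy":0.054,"dz":0.02,"ax":0,"ay":0,"az":0},{"dx":-0.063,"dy":0.054,"dz":0.03,"ax":0,"ay":0,"az":0},{"dx":-0.063,"dy":0.054,"dz":0.03,"ax":0,"ay":0,"az":0}]' 0;python3 -m handwheel '[{"dx":0,"dy":0,"dz":0,"ax":0,"ay":0,"az":0},{"dx":0,"dy":0,"dz":0,"ax":0,"ay":0,"az":0}]'
python3 - <<'E'
from h import *
f,P=cloud("side");cv2.imwrite("pics/s11.png",cv2.resize(f["image"][120:280,330:530],None,fx=3.6,fy=3.6,interpolation=cv2.INTER_CUBIC))
go(.6737,-.1196,.062,90)
E
```

```text
time: 41.68
tool_pos: [0.6706, -0.1155, 0.1301]
tool_rot: [-0.002, 0.706, 0.708, -0.001]
contact_force: [-1.0, 0.5, -0.1]
gripper_width: 1.0
time: 41.92
tool_pos: [0.6724, -0.1171, 0.1336]
tool_rot: [0.001, 0.707, 0.707, 0.0]
contact_force: [0.2, 0.2, 0.8]
gripper_width: 1.001
t 41.98 p [ 0.6724 -0.1172  0.1336] yaw 90.0 tilt 0.08 j6 -1.85 w 0.998 F [0.43 0.58 0.03]
 dx -0.0024 dy 0.0012 dz 0.0716  rotvec [0.0014 0.0004 0.0004]  or  [-6.0000e-04  2.2000e-03 -3.1412e+00]
```

View pics/s11.png

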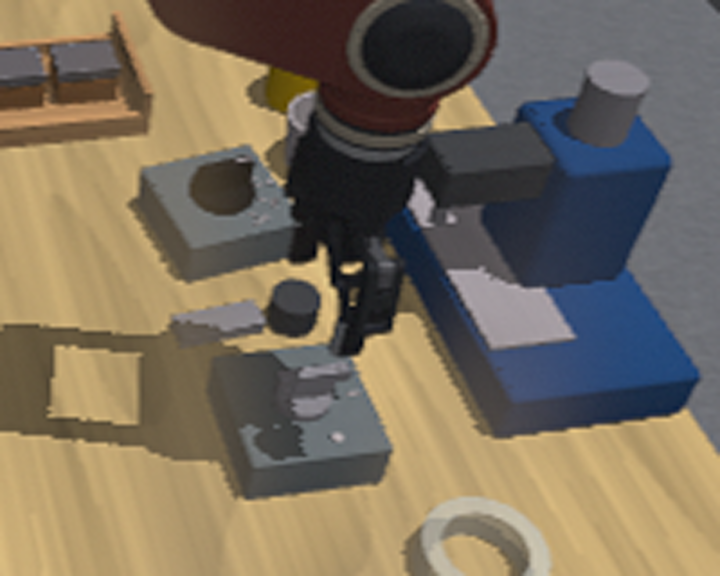

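```bash
python3 -m handwheel '[{"dx":-0.002,"dy":0.001,"dz":0.01,"ax":0,"ay":0,"az":0},{"dx":-0.002,"dy":0.001,"dz":0.03,"ax":0,"ay":0,"az":0},{"dx":-0.002,"dy":0.001,"dz":0.05,"ax":0,"ay":0,"az":0},{"dx":-0.002,"dy":0.001,"dz":0.066,"ax":0,"ay":0,"az":0},{"dx":-0.002,"dy":0.001,"dz":0.07,"ax":0,"ay":0,"az":0}]' 0;python3 -m handwheel '[{"dx":0,"dy":0,"dz":0,"ax":0,"ay":0,"az":0},{"dx":0,"dy":0,"dz":0,"ax":0,"ay":0,"az":0},{"dx":0,"dy":0,"dz":0,"ax":0,"ay":0,"az":0}]' 140; python3 -m handwheel '[{"dx":0,"dy":0,"dz":0,"ax":0,"ay":0,"az":0},{"dx":0,"dy":0,"dz":0,"ax":0,"ay":0,"az":0},{"dx":0,"dy":0,"dz":0,"ax":0,"ay":0,"az":0},{"dx":0,"dy":0,"dz":0,"ax":0,"ay":0,"az":0}]' 255;python3 -c "
from h import *
go(.6737,-.1196,.062,20.5);print(manip.state()['ft_torque'])"
```

```text
time: 42.6
tool_pos: [0.6717, -0.119, 0.0597]
tool_rot: [-0.002, 0.707, 0.707, -0.001]
contact_force: [0.6, -0.0, 0.1]
gripper_width: 1.003
time: 42.98
tool_pos: [0.6737, -0.1196, 0.0637]
tool_rot: [0.001, 0.707, 0.707, 0.0]
contact_force: [-0.2, 0.4, 0.3]
gripper_width: 0.449
time: 43.48
tool_pos: [0.6733, -0.1197, 0.0632]
tool_rot: [0.0, 0.707, 0.707, 0.0]
contact_force: [-0.9, -1.8, 3.7]
gripper_width: 0.098
t 43.48 p [ 0.6733 -0.1197  0.0632] yaw 90.0 tilt 0.04 j6 -1.86 w 0.098 F [-0.86 -1.82  3.68]
 dx 0.0001 dy 0.0004 dz 0.0012  rotvec [8.0000e-04 1.0000e-04 1.2129e+00]  or  [-1.0000e-04  9.0000e-04 -1.9287e+00]
[-0.12527858  0.21000781 -0.12282864]
```

```bash
python3 -m handwheel '[{"dx":0,"dy":0,"dz":0,"ax":0,"ay":0,"az":0.1},{"dx":0,"dy":0,"dz":0,"ax":0,"ay":0,"az":0.25},{"dx":0,"dy":0,"dz":0,"ax":0,"ay":0,"az":0.4},{"dx":0,"dy":0,"dz":0,"ax":0,"ay":0,"az":0.55},{"dx":0,"dy":0,"dz":0,"ax":0,"ay":0,"az":0.7}]';python3 -m handwheel '[{"dx":0,"dy":0,"dz":0,"ax":0,"ay":0,"az":0.15},{"dx":0,"dy":0,"dz":0,"ax":0,"ay":0,"az":0.3},{"dx":0,"dy":0,"dz":0,"ax":0,"ay":0,"az":0.42},{"dx":0,"dy":0,"dz":0,"ax":0,"ay":0,"az":0.45},{"dx":0,"dy":0,"dz":0,"ax":0,"ay":0,"az":0.45}]'; python3 -c "
from h import *
go(.6737,-.1196,.062,20.5);print(manip.state()['ft_torque'])"; python3 -m handwheel '[{"dx":0,"dy":0,"dz":0,"ax":0,"ay":0,"az":0.04},{"dx":0,"dy":0,"dz":0,"ax":0,"ay":0,"az":0.08},{"dx":0,"dy":0,"dz":0,"ax":0,"ay":0,"az":0.1},{"dx":0,"dy":0,"dz":0,"ax":0,"ay":0,"az":0.1}]'; python3 -c "
from h import *
go(.6737,-.1196,.062,20.5);print(manip.state()['ft_torque'])"
```

```text
time: 44.1
tool_pos: [0.6737, -0.1187, 0.0632]
tool_rot: [-0.0, 0.908, 0.42, 0.001]
contact_force: [0.8, 1.0, 3.5]
gripper_width: 0.096
time: 44.72
tool_pos: [0.6741, -0.1184, 0.0632]
tool_rot: [-0.0, 0.978, 0.21, 0.001]
contact_force: [3.2, 4.5, 2.9]
gripper_width: 0.099
t 44.73 p [ 0.6741 -0.1184  0.0632] yaw 24.2 tilt 0.17 j6 -0.71 w 0.099 F [3.22 4.46 2.93]
 dx -0.0009 dy 0.0009 dz 0.0012  rotvec [-0.0004 -0.003   0.0648]  or  [ 4.6000e-03 -6.0000e-04 -3.0768e+00]
[ 0.80516066 -0.54149726  0.19857644]
time: 45.22
tool_pos: [0.6742, -0.1184, 0.0632]
tool_rot: [-0.0, 0.987, 0.162, 0.001]
contact_force: [3.5, 5.2, 2.6]
gripper_width: 0.095
t 45.23 p [ 0.6742 -0.1184  0.0632] yaw 18.6 tilt 0.17 j6 -0.61 w 0.095 F [3.47 5.17 2.63]
 dx -0.0009 dy 0.0010 dz 0.0012  rotvec [-0.0001 -0.0029 -0.033 ]  or  [-4.6000e-03  1.0000e-04  3.1086e+00]
[ 0.6835196  -0.62577303  0.7712076 ]
```

```bash
python3 -m handwheel '[{"dx":0,"dy":0,"dz":0,"ax":0,"ay":0,"az":0},{"dx":0,"dy":0,"dz":0,"ax":0,"ay":0,"az":0},{"dx":0,"dy":0,"dz":0,"ax":0,"ay":0,"az":0},{"dx":0,"dy":0,"dz":0,"ax":0,"ay":0,"az":0},{"dx":0,"dy":0,"dz":0,"ax":0,"ay":0,"az":0}]' 0; python3 -m handwheel '[{"dx":0,"dy":0,"dz":-0.01,"ax":0,"ay":0,"az":0},{"dx":0,"dy":0,"dz":-0.04,"ax":0,"ay":0,"az":0},{"dx":0,"dy":0,"dz":-0.09,"ax":0,"ay":0,"az":0},{"dx":0,"dy":0,"dz":-0.14,"ax":0,"ay":0,"az":0},{"dx":0,"dy":0,"dz":-0.16,"ax":0,"ay":0,"az":0}]' 0;python3 -c "
from h import *
go(.45,0,.25)"
```

```text
time: 45.85
tool_pos: [0.6731, -0.12, 0.0627]
tool_rot: [0.0, 0.987, 0.16, 0.0]
contact_force: [-0.8, -0.6, -0.4]
gripper_width: 1.002
time: 46.48
tool_pos: [0.6748, -0.12, 0.2283]
tool_rot: [0.002, 0.987, 0.16, 0.003]
contact_force: [-0.5, -0.6, 0.2]
gripper_width: 1.0
t 46.48 p [ 0.6748 -0.12    0.2283] yaw 18.4 tilt 0.44 j6 -0.61 w 1.0 F [-0.46 -0.63  0.19]
 dx -0.1754 dy -0.1847 dz -0.0237
```

```bash
python3 -m handwheel '[{"dx":-0.035,"dy":-0.037,"dz":-0.01,"ax":0,"ay":0,"az":0},{"dx":-0.075,"dy":-0.079,"dz":-0.02,"ax":0,"ay":0,"az":0},{"dx":-0.115,"dy":-0.121,"dz":-0.02,"ax":0,"ay":0,"az":0},{"dx":-0.15,"dy":-0.158,"dz":-0.02,"ax":0,"ay":0,"az":0},{"dx":-0.175,"dy":-0.185,"dz":-0.02,"ax":0,"ay":0,"az":0}]' 0;python3 -m handwheel '[{"dx":0,"dy":0,"dz":0,"ax":0,"ay":0,"az":0},{"dx":0,"dy":0,"dz":0,"ax":0,"ay":0,"az":0}]'; python3 boxes.py 12
python3 - <<'E'
from h import *
for n in("top","side"):
    f,P=cloud(n)
    for r in rects(P,.068,.09,(.6,.75),(-.2,.2),15): print(n,"bar",np.round(r[:5],1))
    for r in rects(P,.008,.035,(.6,.75),(-.05,.05)): print(n,"low",np.round(r[:5],1))
    cv2.imwrite(f"pics/f_{n}.png",f["image"])
print(manip.state()["time"])
E
```

```text
time: 47.1
tool_pos: [0.4465, 0.0018, 0.2415]
tool_rot: [-0.0, 0.987, 0.16, -0.001]
contact_force: [1.0, -0.4, 0.7]
gripper_width: 0.998
time: 47.35
tool_pos: [0.449, 0.0007, 0.2424]
tool_rot: [0.0, 0.987, 0.16, 0.0]
contact_force: [-0.0, -0.8, 0.5]
gripper_width: 1.001
top [ 6.048e+02  3.277e+02  5.020e+01  4.740e+01 -4.000e-01]
top [ 557.2 -328.2   60.8   46.8   -8.4]
top [5.372e+02 3.280e+02 6.080e+01 4.580e+01 3.000e-01]
top [467.3 328.5  59.8  48.1  -1.7]
top [ 439.9 -311.1   60.2   47.1   -8. ]
top [396.4 326.7  57.5  48.3  -1.4]
side [603.6 324.2  51.7  46.9   1. ]
side [ 5.294e+02  3.246e+02  5.300e+01  4.940e+01 -5.000e-01]
side [390.1 324.2  57.9  52.7   2.7]
side [479.8 311.7  43.   27.5  43.5]
side [ 552.5 -330.7   60.8   48.1   -8.5]
side [ 435.6 -313.6   60.1   47.1   -9.7]
top bar [ 6.814e+02 -1.186e+02  5.440e+01  1.030e+01 -1.000e-01]
top bar [685.  117.9  50.5  11.8   8.7]
top low [ 7.164e+02  6.000e-01  4.150e+01  3.810e+01 -2.500e+00]
top low [652.3   0.9  75.2  27.8   6. ]
side bar [680.5 115.9  48.8  16.4   6.8]
side bar [ 676.2 -120.5   56.2   12.6    1.6]
side low [710.9  -2.7  41.   40.2 -25.3]
side low [645.9  -1.3  74.9  32.2   6.1]
47.55
```

View pics/f_top.png

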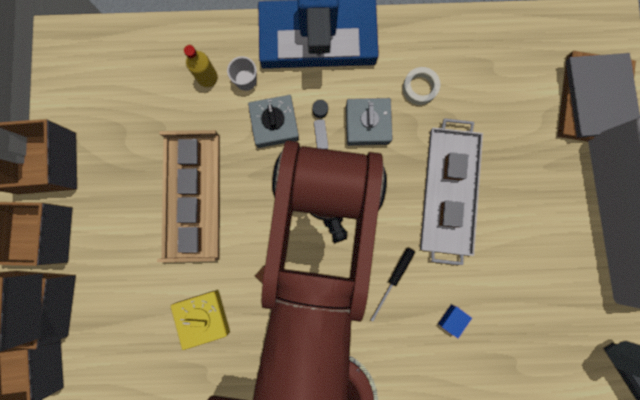

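View pics/f_side.png

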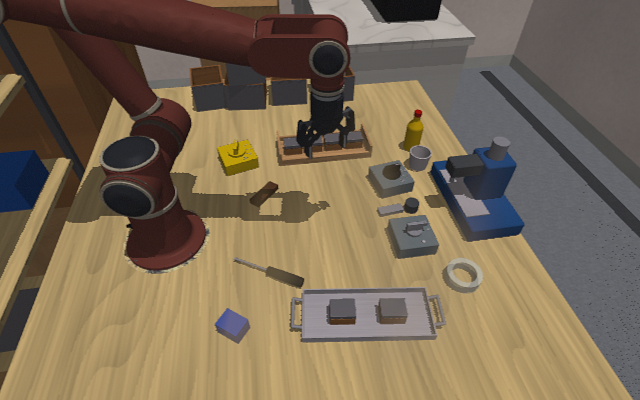

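```bash
python3 -c "
from plant import manip
print(manip.job_done())"
```

```text
the job is handed in; nothing more can be done
None
```

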